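Gauge the welded guide tube and show the tip

ROBOT

A 7-joint arm with a two-finger parallel gripper is mounted at the origin on the work surface. World frame = base frame: x ahead of the robot, y to its left, z up, the work surface at z = 0. Lengths are in m, angles in rad, forces in N, time in s.
With the tool pointing down it reaches from about 0.4 to 0.925 m from the base axis. Payload 4.1 kg.
Tool frame: the origin (TCP) lies at the very end of the fingers, on their centre line; the grasp point (between the pads) lies 19 mm behind it; x points along the fingers, y is the direction in which the jaws open and shut, and the axes are right-handed (so a half turn about x gives the same grasp; the last joint's range is limited). The gripper opens to 85 mm and grips with 20 to 120 N. Pads are 22 mm wide; open, the fingers measure 114 mm over their backs; the gripper's body (76 mm by 85 mm) begins 54 mm behind the grasp point. The pads swing forward as they close: fully open they stand 13 mm farther back than shut.
Start: joints at [-1.431, 0.398, 0.045, 1.537, -0.019, 1.207, -0.051], TCP at [0.154, 0.632, 0.231] pointing down, gripper open.
Joint ranges: [-2.82, 2.82], [-0.49, 2.23], [-1.37, 1.46], [0, 2.46], [-1.36, 4.5], [0.23, 2], [-2.94, 2.94]. Speed limits (rad/s): [2.57, 2.57, 3.14, 3.14, 3.14, 3.14, 3.14].

INTERFACE

Orientations are given as a 3x3 rotation matrix whose columns are the frame's x, y, z axes.
In Python, from workcell import * gives the robot as it stands.
- The arm moves only by the shell command python3 -m inch 'ROWS' [FORCE]. ROWS is JSON, a list that holds one entry, the list of rows, each a list of 7 numbers: the turn, a rotation vector about the world's x, y, z in degrees, then the shift along the world's x, y, z in m, then the finger opening in m, from 0 to 0.0854. A call has 1 to 20 rows; each row shifts and turns the commanded pose from where the row before left it; what a row does not reach is not made up. A row lasts 1/12 s, in which the tool goes at most 41.7 mm and 7.16 degrees, less where a joint would pass 70% of its speed; a pose out of reach is approached as far as the arm can. A call is refused whole if a number of a shift passes 0.0417 or a number of a turn 7.16, either way. A call with a gripper value outside its range is refused whole. The fingers move at their own pace and stop on an object; FORCE is the grip in N (left out, the last holds). Time passes only in rows, so rows that do not move let the fingers close. It gives the time, the measured TCP pose, the force and the opening at its end, in the units of the state.
- state(): the state, without advancing time (a new reading comes with each control period).
- grab_frame(name): name is "scene" or "top" or "wrist"; returns a dict with "color" (384x512x3 uint8, red, green, blue), "z_map" (384x512 float32, m along the optical axis (not along the pixel's ray), 0 where there is no reading), "K" (3x3 intrinsics, pixels), "dist" ([k1, k2, p1, p2, k3] as OpenCV has them; the pictures are not rectified), "camera_from_world" (4x4, takes a point from world to camera coordinates). Camera axes: x right, y up, looking along -z (the intrinsics and any distortion apply to the point x, -y, -z); pixel columns grow to the right and rows downward; lengths in m; the calibration is good to about 2 mm. A picture is of the moment at which its call begins.
- close_job(): hands the job in, once; it reports no verdict.
The state is a dict: "clock": time; "joint_positions": joint angles; "joint_vel": joint speeds; "tau": joint torques, N m; "position": TCP position; "eef_rot": TCP orientation; "ft_force": force on the tool from outside, world axes, zero at the start; "wrist_torque": the same for the moment, N m; "grip_width": finger opening in m.
Only numpy, scipy, OpenCV 4.12 (cv2) and the standard library are available. Lean on these libraries where they do the work, as an engineer would, in place of code of your own. Each camera call takes 0.05 s, during which the arm holds its last target.

TASK

Take the gauge rod from its blue rest and gently push it, red tip first, down the sloping guide tube of the white bracket until you feel its brass collar stop firmly against the tube's mouth; keep it pressed there for a moment, then draw the rod right out again. Finish while still holding the rod in the gripper, level and still, clear of everything else, with its red tip about 10 cm above the centre of the white reading plate. Do not put the rod down, and leave the other things on the table where they are.

Things in the scene. Friction and masses are not known exactly. Their poses are not given: they have to be found in the camera images.
- rod_grip (a point): Grip point of the loose gauge rod (about 0.24 kg, may vary by 30%), at the centre of its black handle, on the rod's axis. The rod's own x axis runs along the rod from the red tip towards the handle; at the start it is level, its tip end roughly towards the robot. Handle: square, 18 x 18 mm, 100 mm long, from 47 mm before to 53 mm behind this point; pinch it across its upright sides, from above, at this point. Start height of the axis: 75 mm above the table.
- rod_collar (a point): Centre of the stop face (tip side) of the brass collar (34 mm diameter, 8 mm thick), on the rod's axis, 55 mm from rod_grip towards the tip. Axes as rod_grip.
- rod_tip (a point): The very end of the round red tip of the rod: 150 mm from rod_grip and 95 mm from the collar's stop face. The steel shaft between collar and tip is round, 10 mm diameter (10.6 mm at the red part). Axes as rod_grip.
- rod: The whole gauge rod; origin at rod_collar, axes as rod_grip.
- rest: Fixed blue rest, 200 x 70 mm base, two slotted posts 14 mm thick up to 81 mm high; its origin lies on the table under the rod's collar, its x axis runs along the rod towards the handle. The rod lies level in the open-topped slots, one 50 mm from the origin on the tip side (slot 13 mm wide, under the shaft), one 100 mm on the handle side (22 mm wide, under the handle's end); lift the rod straight up.
- bracket: Fixed white sheet-metal box bracket on a dark base 170 x 130 mm, 90 mm high (sloping face to 118 mm); origin on the table vertically below the mouth of the tube, z up, x in the horizontal direction to which the mouth faces (roughly away from the robot). The metal stands on the -x side, from 25 mm on the +x side to 145 mm on the -x side.
- tube: Fixed steel guide tube in the bracket, open at both ends; its origin is at the mouth. Its x axis runs along the bore, outwards and upwards out of the mouth, 35 degrees above level (so the rod goes in along -x of the tube, and its own x axis is then the same as the tube's). Bore 14 mm, length 85 mm, nothing behind its far end that the rod could reach; the last 15 mm flare to 23 mm inside, 29 mm outside at the mouth.
- mouth (a point): Centre of the rim of the tube's mouth, 115 mm above the table. The stop face of the collar comes to rest here. Axes as tube.
- plate_centre (a point): Centre of the top face of the fixed white reading plate (130 x 130 mm dark base, top 16 mm above the table), marked by a blue dot in a blue ring of 64 mm diameter. z up.
- wrench: Loose wrench lying on the table: bystander.
- screwdriver: Loose screwdriver lying on the table: bystander.
- spray: Loose spray can, 64 mm diameter, 190 mm high, standing towards the far side of the table: bystander.
- offcut: Loose aluminium tube offcut, 70 mm diameter, 50 mm high, standing towards the far side: bystander.
- jar: Loose jar, 70 mm diameter, 80 mm high, towards the far side: bystander.
- pliers: Loose locking clamp pliers, about 210 mm long, lying near the far side: bystander.
Mind the look-alikes: they are no part of the job. Leave any brown or turquoise look-alike of the rest alone.

How it is judged:
By the outcome, as a careful person would: the job done as asked, in the order asked, and still so for the second after the job is handed in, while the arm keeps its last pose, push and grip.
It also fails if it takes over 54 s, if anything falls off the work surface, if the arm or the gripper's body presses on something with over 40 N, if the wrist force passes 120 N, or if a joint passes its speed limit or range.

## Working session

There is one attempt and no reset: what is moved stays moved. The work goes in short steps, Python scripts to look and compute and a shell command to move; the robot and the scene stay as the last step left them, time stands still between calls to the robot, and variables do not carry over. Pictures are saved under pics/ and viewed, and the job is handed in when it is done.

```bash
ls; mkdir -p pics; python3 - <<'E'
from workcell import *
import cv2,numpy as np
s=state()
for k,v in s.items(): print(k,np.round(v,4).tolist())
for n in ["scene","top","wrist"]:
    f=grab_frame(n)
    cv2.imwrite(f"pics/{n}0.png",cv2.cvtColor(f["color"],cv2.COLOR_RGB2BGR))
    np.savez(f"{n}0.npz",**f)
    print(n,f["K"].tolist(),f["dist"],f["camera_from_world"].round(3).tolist())
E
```

```text
pics
clock 0.0
joint_positions [-1.431, 0.3992, 0.045, 1.5379, -0.0187, 1.2069, -0.0507]
joint_vel [-0.0, -0.0006, -0.0008, -0.0014, -0.0004, -0.0002, 0.0]
tau [-0.0002, -47.5113, 1.3644, -25.4224, 0.0114, 0.0093, -0.0]
position [0.1536, 0.631, 0.2303]
eef_rot [[-0.0003, 0.2364, 0.9717], [-0.0019, 0.9717, -0.2364], [-1.0, -0.0019, 0.0001]]
ft_force [0.345, -0.3422, -0.2125]
wrist_torque [0.0166, 0.0328, -0.015]
grip_width 0.0853
scene [[364.16682555812315, 0.0, 265.8171684584297], [0.0, 364.16682555812315, 190.3706114777903], [0.0, 0.0, 1.0]] [0.01318757 0.         0.         0.         0.        ] [[0.423, 0.906, -0.009, -0.158], [-0.477, 0.231, 0.848, 0.17], [0.771, -0.354, 0.529, -1.454], [0.0, 0.0, 0.0, 1.0]]
top [[362.36539007229766, 0.0, 247.9206153164225], [0.0, 362.36539007229766, 199.98397437474017], [0.0, 0.0, 1.0]] [-0.0601532  0.         0.         0.         0.       ] [[0.01, -1.0, -0.008, -0.067], [0.988, 0.009, 0.151, -0.492], [-0.151, -0.009, 0.988, -0.952], [0.0, 0.0, 0.0, 1.0]]
wrist [[289.5143955716448, 0.0, 254.04775859830923], [0.0, 289.5143955716448, 185.2219148055009], [0.0, 0.0, 1.0]] [-0.05216454  0.          0.          0.          0.        ] [[0.237, 0.972, -0.002, -0.648], [-0.929, 0.226, -0.292, 0.038], [-0.283, 0.071, 0.957, -0.381], [0.0, 0.0, 0.0, 1.0]]
```

View pics/scene0.png

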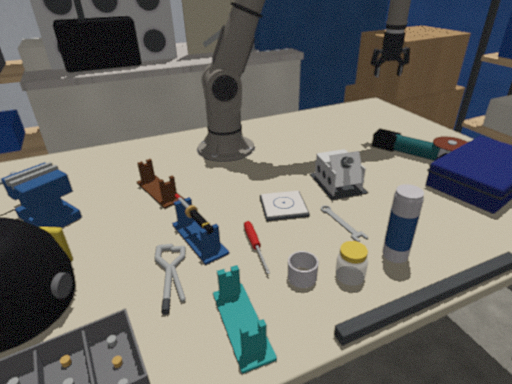

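View pics/top0.png

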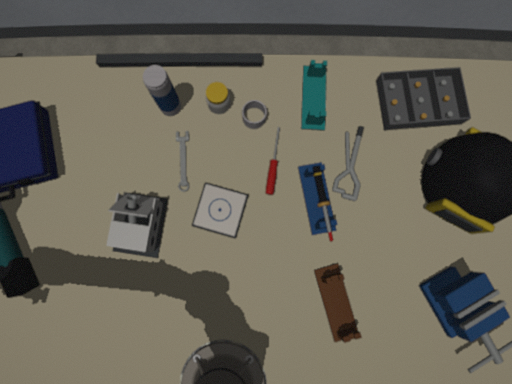

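View pics/wrist0.png

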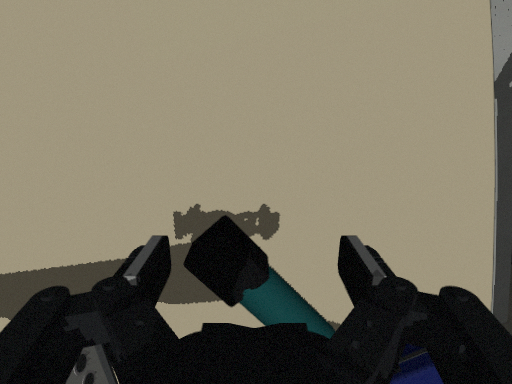

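The top view shows the blue rest holding the rod at about (320,200), with brown (337,302) and turquoise (315,95) look-alikes that are both empty. The bracket is at (137,222) and the plate at (220,210). Only the blue rest carries the rod, so I'll confirm it in enlarged crops.

```bash
python3 - <<'E'
import cv2
t=cv2.imread('pics/top0.png'); s=cv2.imread('pics/scene0.png')
cv2.imwrite('pics/c_rest.png',cv2.resize(t[155:250,280:360],None,fx=6,fy=6,interpolation=cv2.INTER_CUBIC))
cv2.imwrite('pics/c_br.png',cv2.resize(t[180:265,95:255],None,fx=5,fy=5,interpolation=cv2.INTER_CUBIC))
cv2.imwrite('pics/c_brs.png',cv2.resize(s[140:225,255:375],None,fx=6,fy=6,interpolation=cv2.INTER_CUBIC))
cv2.imwrite('pics/c_rs.png',cv2.resize(s[180:270,160:240],None,fx=6,fy=6,interpolation=cv2.INTER_CUBIC))
E
```

```text
(no output)
```

View pics/c_rest.png

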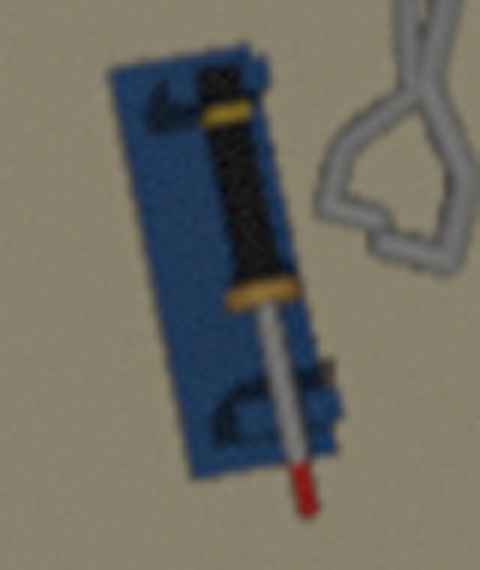

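View pics/c_br.png

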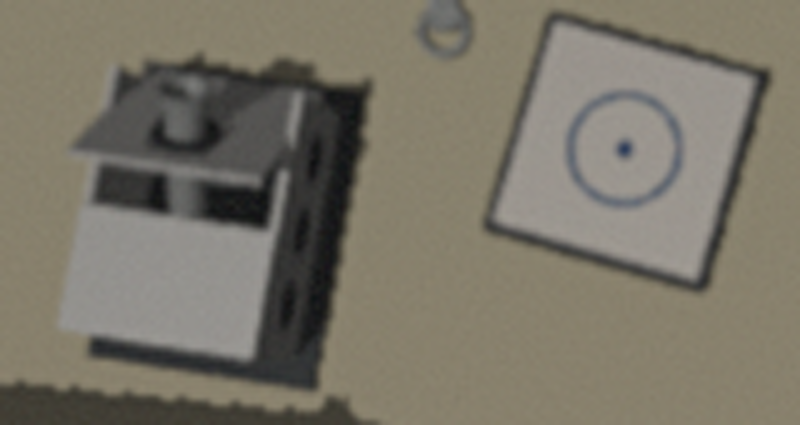

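View pics/c_brs.png

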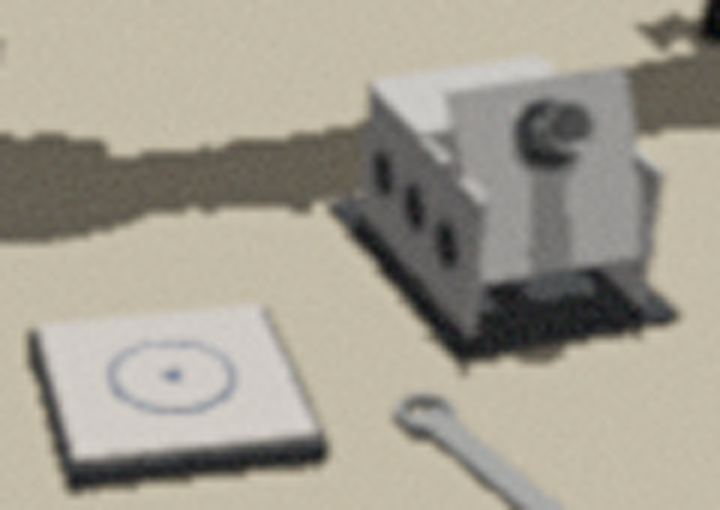

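View pics/c_rs.png

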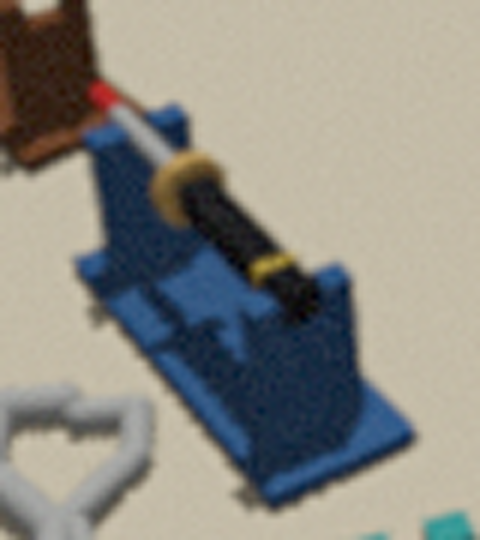

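The blue rest is confirmed as the one holding the rod, red tip towards the robot. In the crops, the tip is at about top (331.5,240.5), the collar's stop face (324.2,204.8) and the handle end (316.3,166.3). The mouth is near top (132.5,197) and scene (350,160).

```bash
cat > h.py <<'E'
import numpy as np,cv2
def load(n): return dict(np.load(n+'.npz'))
def ray(f,uv):
    p=cv2.undistortPoints(np.array([[uv]],float),f['K'],f['dist'])[0,0]
    T=f['camera_from_world'];R=T[:3,:3];c=-R.T@T[:3,3]
    d=R.T@np.array([p[0],-p[1],-1.]);return c,d
def onz(f,uv,z):
    c,d=ray(f,uv);return c+d*(z-c[2])/d[2]
def tri(fs,uvs):
    A=np.zeros((3,3));b=np.zeros(3)
    for f,u in zip(fs,uvs):
        c,d=ray(f,u);d=d/np.linalg.norm(d);P=np.eye(3)-np.outer(d,d);A+=P;b+=P@c
    return np.linalg.solve(A,b)
def proj(f,X):
    T=f['camera_from_world'];X=np.atleast_2d(X);p=X@T[:3,:3].T+T[:3,3];p=p*[1,-1,-1]
    return cv2.projectPoints(p,np.zeros(3),np.zeros(3),f['K'],f['dist'])[0][:,0]
def cloud(f):
    z=f['z_map'];h,w=z.shape;v,u=np.mgrid[:h,:w]
    p=cv2.undistortPoints(np.stack([u,v],-1).reshape(-1,1,2).astype(float),f['K'],f['dist'])[:,0]
    zz=z.reshape(-1);P=np.stack([p[:,0]*zz,-p[:,1]*zz,-zz],1)
    T=f['camera_from_world'];return ((P-T[:3,3])@T[:3,:3]).reshape(h,w,3)
E
python3 - <<'E'
from h import *
t=load('top0');s=load('scene0')
tip=onz(t,(331.3,240.5),.075);col=onz(t,(324.2,204.8),.075);he=onz(t,(316.3,166.3),.075)
print('tip',tip,'col',col,'end',he, np.linalg.norm(tip-col),np.linalg.norm(he-tip))
d=(he-tip);print('yaw',np.degrees(np.arctan2(d[1],d[0])))
print('rod from scene', onz(s,(160+97/6,180+90/6),.075), onz(s,(160+298/6,180+308/6),.08))
print('mouth top@.115',onz(t,(132.5,197),.115),'scene',onz(s,(350.3,160.3),.115),'tri',tri([t,s],[(132.5,197),(350.3,160.3)]))
print('plate',onz(t,(95+624/5,180+149/5),.016),onz(s,(255+173/6,140+376/6),.016))
C=cloud(t)
# rod points above the rest
m=(C[...,2]>.06)&(C[...,2]<.1);m[:155]=0;m[250:]=0;m[:,:280]=0;m[:,360:]=0
print('rest cloud',m.sum(),C[m].mean(0))
# bracket top plate z~.09
b=np.zeros(m.shape,bool);b[180:265,95:180]=1
for name,zr in [('top90',(.083,.096))]:
    q=b&(C[...,2]>zr[0])&(C[...,2]<zr[1]);P=C[q];print(name,q.sum(),P.mean(0))
    u=np.argwhere(q)[:,::-1].astype(np.float32)
    r=cv2.minAreaRect((P[:,:2]*1000).astype(np.float32));print(r)
# plate & base edges
for (a,c) in [((105,62),(365,80)),((95,345),(315,385)),((365,90),(315,380))]:
    pass
Cs=cloud(s)
q=(Cs[...,0]>.3)&(Cs[...,0]<.75)&(Cs[...,1]>.1)&(Cs[...,1]<.4)&(Cs[...,2]>.05)
print(Cs[q].min(0),Cs[q].max(0))
E
```

```text
tip [ 0.38288468 -0.27912312  0.075     ] col [ 0.47591449 -0.26256648  0.075     ] end [ 0.57930999 -0.24379154  0.075     ] 0.09449163531644574 0.19957761396466853
yaw 10.196917100144317
rod from scene [ 0.38134896 -0.27955928  0.075     ] [ 0.5853621  -0.24593356  0.08      ]
mouth top@.115 [0.48580606 0.23001279 0.115     ] scene [0.48243437 0.23339971 0.115     ] tri [0.4857885  0.22989426 0.11713805]
plate [0.46759668 0.0159139  0.016     ] [0.46917987 0.01565408 0.016     ]
rest cloud 636 [ 0.49367023 -0.255446    0.08077729]
top90 1251 [0.4006676  0.2420638  0.08811152]
((426.0085144042969, 240.5137481689453), (105.32391357421875, 140.23068237304688), 82.17657470703125)
[0.34627796 0.16710249 0.05010173] [0.74990897 0.30035088 0.18953356]
```

```bash
python3 - <<'E'
from h import *
t=load('top0');s=load('scene0');C=cloud(t)
def w(x,y): return (95+x/5,180+y/5)
# base corners at z~.004?, box top edges z=.09
for a,b,z in [((318,385),(368,88),.004),((60,328),(82,207),.09),((252,358),(268,226),.09),((60,328),(252,358),.09),((82,207),(268,226),.09)]:
    A=onz(t,w(*a),z);B=onz(t,w(*b),z);d=B-A;print(A.round(4),B.round(4),np.degrees(np.arctan2(d[1],d[0])).round(1),np.linalg.norm(d).round(4))
# sloping face from scene: px region
Cs=cloud(s)
for nm,Cc,poly in [('scene',Cs,[(332,158),(340,156),(342,184),(337,185)]),('scene2',Cs,[(353,167),(358,166),(361,182),(352,184)]),('top',C,[(113,208),(125,196),(126,207),(115,209)]),('top2',C,[(140,200),(153,200),(148,212),(140,211)])]:
    m=np.zeros(Cc.shape[:2],np.uint8);cv2.fillPoly(m,[np.array(poly)],1);P=Cc[m>0];P=P[P[:,2]>.03]
    c=np.median(P,0);P=P[np.linalg.norm(P-c,axis=1)<.05];c=P.mean(0);u,S,v=np.linalg.svd(P-c);n=v[2]*np.sign(v[2,2])
    print(nm,len(P),c.round(4),n.round(3),'yaw',np.degrees(np.arctan2(n[1],n[0])).round(1),'elev',np.degrees(np.arcsin(n[2])).round(1),'rms',(S[2]/len(P)**.5).round(4))
m=(np.abs(C[...,2]-.09)<.006);m[:218]=0;m[255:]=0;m[:,:105]=0;m[:,150:]=0
P=C[m];print(m.sum(),cv2.minAreaRect((P[:,:2]*1000).astype(np.float32)))
E
```

```text
[0.3355 0.1844 0.004 ] [0.5026 0.1633 0.004 ] -7.2 0.1684
[0.3629 0.2978 0.09  ] [0.4253 0.2902 0.09  ] -6.9 0.0629
[0.3492 0.1971 0.09  ] [0.4167 0.1922 0.09  ] -4.2 0.0676
[0.3629 0.2978 0.09  ] [0.3492 0.1971 0.09  ] -97.7 0.1016
[0.4253 0.2902 0.09  ] [0.4167 0.1922 0.09  ] -95.0 0.0984
scene 214 [0.4678 0.2013 0.0822] [0.827 0.031 0.561] yaw 2.1 elev 34.2 rms 0.003
scene2 136 [0.4899 0.2572 0.0606] [ 0.821 -0.071  0.566] yaw -4.9 elev 34.5 rms 0.0019
top 95 [0.4694 0.265  0.0972] [ 0.823 -0.035  0.568] yaw -2.5 elev 34.6 rms 0.0011
top2 144 [0.4692 0.2044 0.0852] [ 0.81  -0.122  0.574] yaw -8.6 elev 35.0 rms 0.0008
1059 ((396.5046691894531, 244.89442443847656), (104.71219635009766, 80.71422576904297), 82.55587005615234)
```

```bash
python3 - <<'E'
from h import *
w=load('wrist0');c,d=ray(w,(254,185))
R=np.array([[-0.0003,0.2364,0.9717],[-0.0019,0.9717,-0.2364],[-1,-.0019,.0001]]);p=np.array([.1536,.631,.2303])
print('cam in tool',R.T@(c-p),'look',R.T@d)
print(R[:,2])
# desired view pose: cam above mouth
E
cat > st.py <<'E'
from workcell import *
import numpy as np
s=state()
R=np.array(s['eef_rot'])
print('t',round(s['clock'],2),'q',np.round(s['joint_positions'],3).tolist(),'p',np.round(s['position'],4).tolist(),'\nR',R.round(3).tolist(),'F',np.round(s['ft_force'],2).tolist(),'M',np.round(s['wrist_torque'],2).tolist(),'w',round(float(s['grip_width']),4))
E
```

```text
cam in tool [-0.14410604 -0.00067384 -0.07457646] look [ 9.56786066e-01 -5.09328621e-04  2.90866856e-01]
[ 9.717e-01 -2.364e-01  1.000e-04]
```

```bash
python3 -m inch '[[[0,0,0.4,0.02,-0.025,0.002,0.085],[0,0,0.4,0.02,-0.025,0.002,0.085],[0,0,0.4,0.02,-0.025,0.002,0.085],[0,0,0.4,0.02,-0.025,0.002,0.085],[0,0,0.4,0.02,-0.025,0.002,0.085],[0,0,0.4,0.02,-0.025,0.002,0.085],[0,0,0.4,0.02,-0.025,0.002,0.085],[0,0,0.4,0.02,-0.025,0.002,0.085],[0,0,0.4,0.02,-0.025,0.002,0.085],[0,0,0.4,0.02,-0.025,0.002,0.085],[0,0,0.4,0.02,-0.025,0.002,0.085],[0,0,0.4,0.02,-0.025,0.002,0.085],[0,0,0.4,0.02,-0.025,0.002,0.085],[0,0,0.4,0.02,-0.025,0.002,0.085],[0,0,0.4,0.02,-0.025,0.002,0.085],[0,0,0.4,0.02,-0.025,0.002,0.085],[0,0,0,0,0,0,0.085],[0,0,0,0,0,0,0.085]]]' 
cat > snap.py <<'E'
import sys,cv2,numpy as np
from workcell import *
n,o=sys.argv[1:3]
f=grab_frame(n);np.savez(o+'.npz',**f);im=cv2.cvtColor(f['color'],cv2.COLOR_RGB2BGR)
if len(sys.argv)>3:
    x0,y0,x1,y1=map(int,sys.argv[3].split(','));k=min(800/(x1-x0),600/(y1-y0));im=cv2.resize(im[y0:y1,x0:x1],None,fx=k,fy=k,interpolation=cv2.INTER_CUBIC);print('scale',k,im.shape)
cv2.imwrite(f'pics/{o}.png',im)
E
python3 snap.py wrist w1; python3 st.py
```

```text
clock: 1.65
position: [0.4747, 0.2294, 0.2633]
eef_rot: [[0.0, 0.132, 0.991], [-0.0, 0.991, -0.132], [-1.0, -0.0, 0.0]]
ft_force: [-0.5, 0.2, -0.9]
grip_width: 0.085
t 1.7 q [-0.829, 0.159, 0.334, 1.792, -0.057, 1.199, 0.963] p [0.4736, 0.2313, 0.2631] 
R [[-0.001, 0.128, 0.992], [0.0, 0.992, -0.128], [-1.0, 0.0, -0.001]] F [-0.55, 0.49, 0.11] M [0.04, 0.07, -0.07] w 0.085
```

View pics/w1.png

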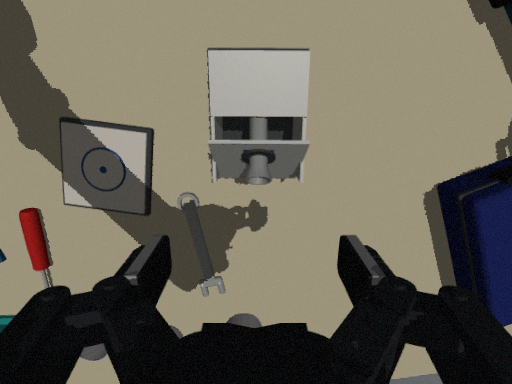

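```bash
python3 - <<'E'
import cv2
t=cv2.imread('pics/w1.png')
cv2.imwrite('pics/w1c.png',cv2.resize(t[95:195,195:325],None,fx=6,fy=6,interpolation=cv2.INTER_CUBIC))
E
```

```text
(no output)
```

View pics/w1c.png

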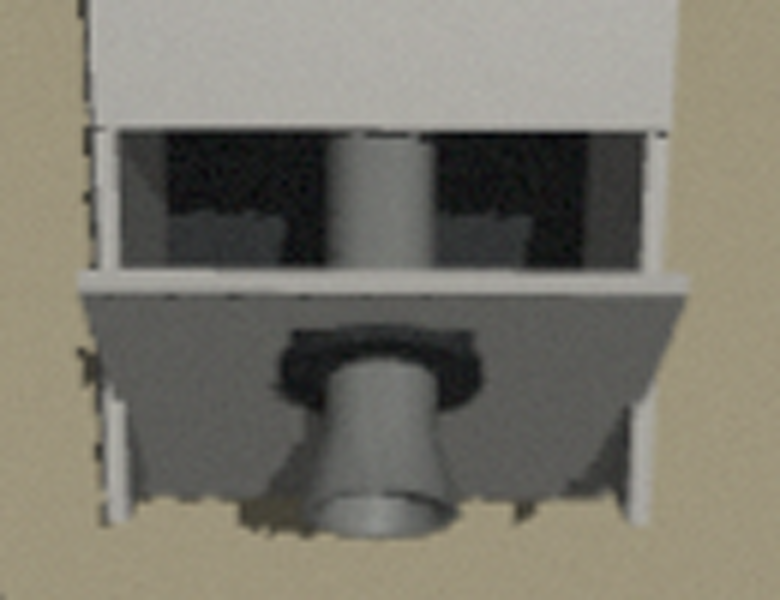

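```bash
python3 - <<'E'
from h import *
t=load('top0');s=load('scene0');w=load('w1')
def wc(x,y): return (195+(x+.5)/6-.5,95+(y+.5)/6-.5)
m=onz(w,wc(384,515),.115);print('mouth wrist',m, 'depthmap',cloud(w)[178:183,257:261].reshape(-1,3).mean(0))
print('tri all',tri([t,s,w],[(132.1,196.6),(349.9,159.9),wc(384,515)]))
print(proj(t,m),proj(s,m))
for a,b,z in [((80,275),(688,275),.118),((92,128),(670,130),.09),((118,525),(650,525),.0)]:
    A=onz(w,wc(*a),z);B=onz(w,wc(*b),z);d=B-A;print(A.round(4),B.round(4),'yaw',np.degrees(np.arctan2(d[1],d[0])).round(2)-90,np.linalg.norm(d).round(4),((A+B)/2).round(4))
# tube axis: mouth centre x 384 ; tube back centre (384,200)
ax=np.array([np.cos(np.radians(35)),0,np.sin(np.radians(35))])
for yaw in(-6,-7,-8,-9):
    c,sn=np.cos(np.radians(yaw)),np.sin(np.radians(yaw));a=np.array([ax[0]*c,ax[0]*sn,ax[2]])
    q=proj(w,m-a*.07)[0];print(yaw,(q[0]-195+.5)*6-.5,(q[1]-95+.5)*6-.5)
print('plate',onz(w,(103,170),.016))
C=cloud(w)
P=C[145:165,215:302].reshape(-1,3);P=P[(P[:,2]>.04)]
def wr(x): return x
mk=np.zeros(C.shape[:2],np.uint8)
for poly in [[(100,300),(270,300),(270,480),(140,480)],[(490,300),(670,300),(610,470),(490,470)]]:
    cv2.fillPoly(mk,[np.array([wc(*p) for p in poly]).round().astype(int)],1)
P=C[mk>0];c=P.mean(0);u,S,v=np.linalg.svd(P-c);n=v[2]*np.sign(v[2,2]);print('face',len(P),n,np.degrees(np.arctan2(n[1],n[0])),np.degrees(np.arcsin(n[2])),S[2]/len(P)**.5)
E
```

```text
mouth wrist [0.48440883 0.232154   0.115     ] depthmap [0.48666319 0.23191104 0.10546571]
tri all [0.48476121 0.23092566 0.1175377 ]
[[131.63703832 197.53659583]] [[350.35303575 160.6526525 ]]
[0.4356 0.1873 0.118 ] [0.4489 0.2878 0.118 ] yaw -7.560000000000002 0.1014 [0.4423 0.2375 0.118 ]
[0.4133 0.1891 0.09  ] [0.4273 0.2914 0.09  ] yaw -7.75 0.1033 [0.4203 0.2402 0.09  ]
[0.5113 0.1648 0.    ] [0.5284 0.2938 0.    ] yaw -7.569999999999993 0.1302 [0.5199 0.2293 0.    ]
-6 373.8485238347854 163.08626872519224
-7 379.1708196544206 162.98594262578246
-8 384.4937792843126 162.98032674923564
-9 389.8155359551745 163.06942254246445
plate [0.46856046 0.0142532  0.016     ]
face 1575 [ 0.89946462 -0.11041363  0.42281464] -6.9983222693833484 25.0124157324923 0.006492946170665313
```

```bash
python3 -m inch '[[[0,0,1.25,0.004,-0.0345,0,0.085],[0,0,1.25,0.004,-0.0345,0,0.085],[0,0,1.25,0.004,-0.0345,0,0.085],[0,0,1.25,0.004,-0.0345,0,0.085],[0,0,1.25,0.004,-0.0345,0,0.085],[0,0,1.25,0.004,-0.0345,0,0.085],[0,0,1.25,0.004,-0.0345,0,0.085],[0,0,1.25,0.004,-0.0345,0,0.085],[0,0,1.25,0.004,-0.0345,0,0.085],[0,0,1.25,0.004,-0.0345,0,0.085],[0,0,1.25,0.004,-0.0345,0,0.085],[0,0,1.25,0.004,-0.0345,0,0.085],[0,0,1.25,0.004,-0.0345,0,0.085],[0,0,1.25,0.004,-0.0345,0,0.085],[0,0,0,0,0,0,0.085],[0,0,0,0,0,0,0.085],[0,0,0,0,0,0,0.085]]]' 
python3 snap.py wrist w2; python3 st.py
```

```text
clock: 3.12
position: [0.5303, -0.2491, 0.2627]
eef_rot: [[-0.001, -0.18, 0.984], [0.002, 0.984, 0.18], [-1.0, 0.002, -0.0]]
ft_force: [0.2, -0.6, -0.4]
grip_width: 0.0853
t 3.17 q [-0.136, 0.31, 0.637, 1.665, -0.195, 1.232, 2.296] p [0.5304, -0.2486, 0.2628] 
R [[-0.001, -0.181, 0.983], [0.002, 0.983, 0.181], [-1.0, 0.002, -0.0]] F [0.28, -0.33, 0.29] M [0.01, 0.07, 0.06] w 0.085
```

View pics/w2.png

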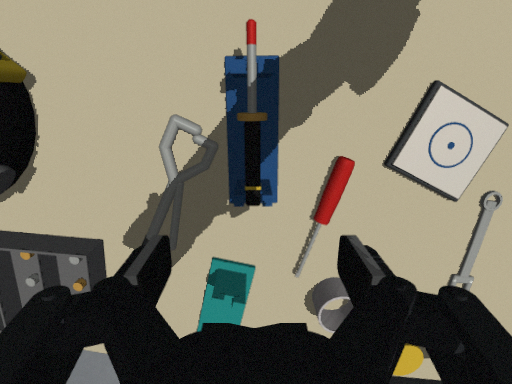

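```bash
python3 - <<'E'
import cv2
t=cv2.imread('pics/w2.png')
cv2.imwrite('pics/w2c.png',cv2.resize(t[10:215,205:305],None,fx=2.9,fy=2.9,interpolation=cv2.INTER_CUBIC))
E
python3 - <<'E'
from h import *
w=load('w2')
tip=onz(w,(251.3,19.5),.075);col=onz(w,(252,113.5),.075+.0);he=onz(w,(253.5,206),.080)
d=he-tip;d/=np.linalg.norm(d)
print(tip,col,he,np.linalg.norm(tip-col),np.linalg.norm(he-tip),np.degrees(np.arctan2(d[1],d[0])))
print('grip',tip+.15*d,col+.055*d,he-.053*d,'plate',onz(w,(451,146),.016))
E
```

```text
[ 0.38009331 -0.27969955  0.075     ] [ 0.47410595 -0.2619787   0.075     ] [ 0.58048788 -0.24092299  0.08      ] 0.09566819789320673 0.20417298057778593 10.951450881592601
grip [ 0.52731742 -0.25121153  0.07867336] [ 0.52808812 -0.25153309  0.0763469 ] [ 0.52846869 -0.25098875  0.07870208] plate [0.46851579 0.01809252 0.016     ]
```

View pics/w2c.png

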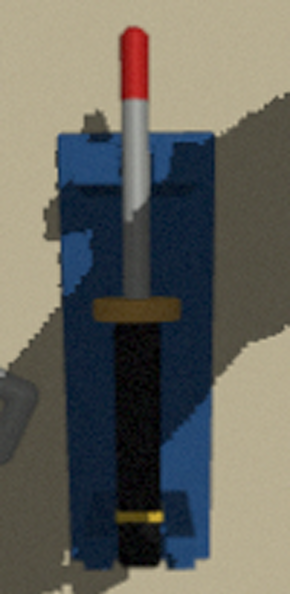

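```bash
python3 -m inch '[[[0,0,0,-0.002,-0.003,-0.025,0.085],[0,0,0,0,0,-0.03,0.085],[0,0,0,0,0,-0.03,0.085],[0,0,0,0,0,-0.03,0.06],[0,0,0,0,0,-0.03,0.05],[0,0,0,0,0,-0.025,0.05],[0,0,0,0,0,-0.02,0.05],[0,0,0,0,0,-0.012,0.05],[0,0,0,0,0,-0.005,0.05],[0,0,0,0,0,0,0.05],[0,0,0,0,0,0,0.05]]]' 30; python3 st.py;python3 snap.py wrist w3;python3 snap.py scene s3 100,140,300,290
```

```text
clock: 4.08
position: [0.5287, -0.2541, 0.0573]
eef_rot: [[0.002, -0.178, 0.984], [-0.0, 0.984, 0.178], [-1.0, -0.0, 0.002]]
ft_force: [-0.5, -0.1, -0.4]
grip_width: 0.0499
t 4.08 q [-0.035, 0.534, 0.538, 1.867, -0.36, 0.836, 2.437] p [0.5287, -0.2541, 0.0573] 
R [[0.002, -0.178, 0.984], [-0.0, 0.984, 0.178], [-1.0, -0.0, 0.002]] F [-0.48, -0.09, -0.38] M [-0.06, 0.01, 0.02] w 0.0499
scale 4.0 (600, 800, 3)
```

View pics/w3.png

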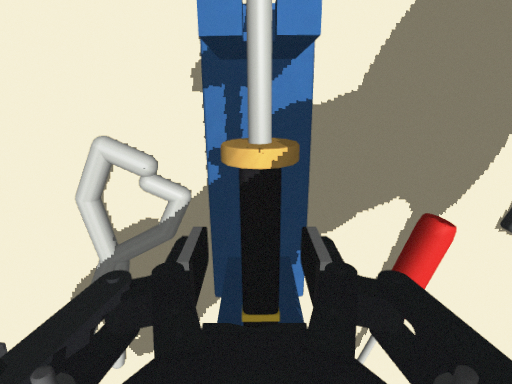

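View pics/s3.png

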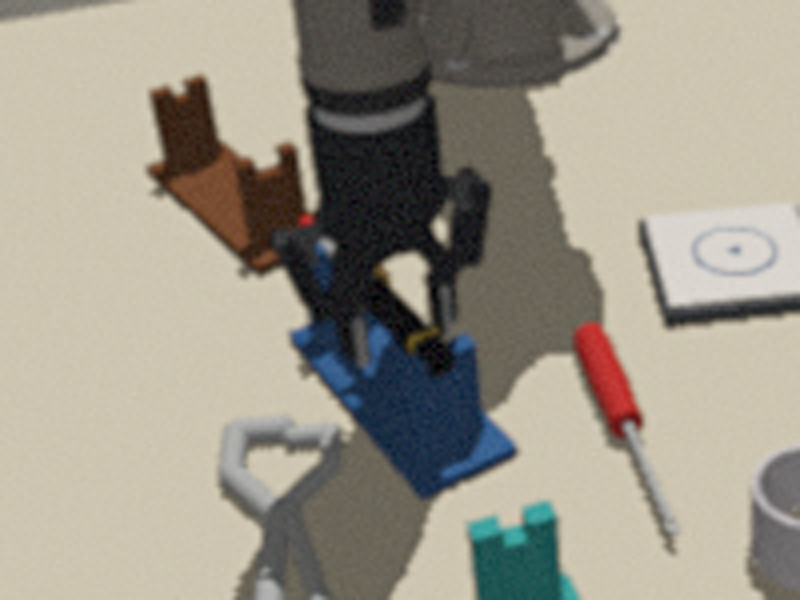

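```bash
python3 -m inch '[[[0,0,0,-0.0005,0.0025,-0.001,0.05],[0,0,0,0,0,0,0.04],[0,0,0,0,0,0,0.03],[0,0,0,0,0,0,0.02],[0,0,0,0,0,0,0.012],[0,0,0,0,0,0,0.008],[0,0,0,0,0,0,0.008],[0,0,0,0,0,0,0.008],[0,0,0,0,0,0,0.008]]]' 60; python3 st.py;python3 snap.py wrist w4
```

```text
clock: 4.93
position: [0.5275, -0.252, 0.0558]
eef_rot: [[0.001, -0.177, 0.984], [0.0, 0.984, 0.177], [-1.0, 0.0, 0.001]]
ft_force: [-1.6, 0.4, 4.8]
grip_width: 0.0172
t 4.93 q [-0.038, 0.534, 0.538, 1.871, -0.361, 0.833, 2.434] p [0.5275, -0.252, 0.0558] 
R [[0.001, -0.177, 0.984], [0.0, 0.984, 0.177], [-1.0, 0.0, 0.001]] F [-1.64, 0.42, 4.84] M [0.19, 0.21, -0.04] w 0.0172
```

View pics/w4.png

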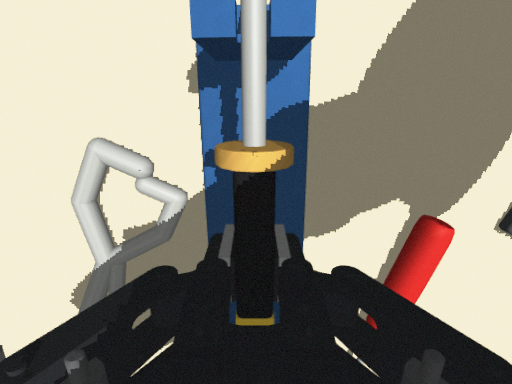

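```bash
python3 - <<'E'
from h import *
t=load('top0');s=load('scene0')
print('spray',onz(t,(155,74),.19),onz(s,(409,195),.19))
E
python3 -m inch '[[[0,0,0,0,0,0,0.005],[0,0,0,0,0,0.005,0.005],[0,0,0,0,0,0.015,0.005],[0,0,0,0,0,0.025,0.005],[0,0,0,0,0,0.03,0.005],[0,0,0,0,0,0.03,0.005],[0,0,0,0,0,0.03,0.005],[0,0,0,0,0,0.025,0.005],[0,0,0,0,0,0.02,0.005],[0,0,0,0,0,0,0.005],[0,0,0,0,0,0,0.005]]]' 100; python3 st.py;python3 snap.py wrist w5;python3 snap.py scene s5 100,100,300,250
```

```text
spray [0.78164342 0.16881575 0.19      ] [0.79007388 0.15431159 0.19      ]
clock: 5.9
position: [0.5273, -0.252, 0.2355]
eef_rot: [[0.001, -0.177, 0.984], [-0.0, 0.984, 0.177], [-1.0, -0.0, 0.001]]
ft_force: [0.7, -0.7, -2.9]
grip_width: 0.0164
t 5.9 q [-0.131, 0.329, 0.639, 1.707, -0.211, 1.174, 2.313] p [0.5273, -0.252, 0.2355] 
R [[0.001, -0.177, 0.984], [-0.0, 0.984, 0.177], [-1.0, -0.0, 0.001]] F [0.67, -0.65, -2.91] M [0.06, -0.03, -0.06] w 0.0164
scale 4.0 (600, 800, 3)
```

View pics/w5.png

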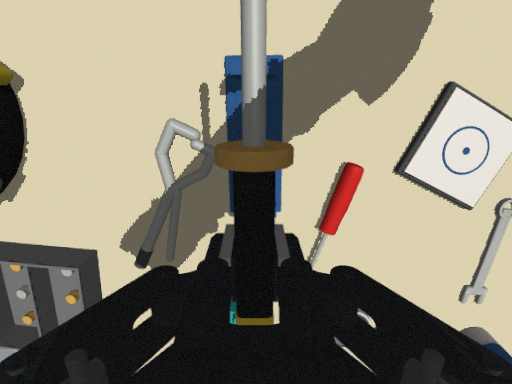

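View pics/s5.png

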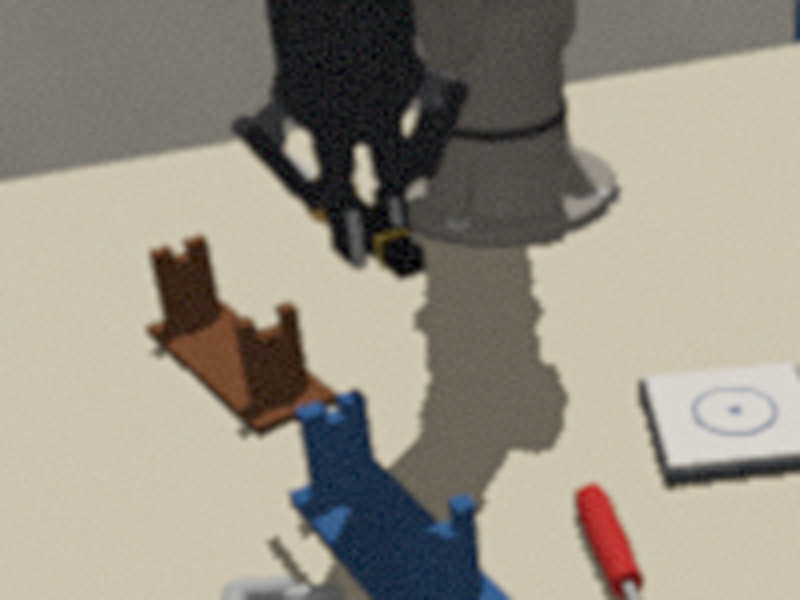

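```bash
cat > rodfit.py <<'E'
import sys
from h import *
# overlay rod model in tool frame on wrist picture ; args: file dx dy dz(x=along fingers,z along rod) 
n=sys.argv[1];off=np.array(list(map(float,sys.argv[2].split(','))));pit=np.radians(float(sys.argv[3]));yw=np.radians(float(sys.argv[4]))
ct=np.array([-.1441,-.0007,-.0746]);lk=np.array([.9568,-.0005,.2909])
w=load(n)
# camera in tool: rows x(right)=tool y, z=-look, y=z cross x
zc=-lk/np.linalg.norm(lk);xc=np.array([0,1,0.]);xc-=zc*(xc@zc);yc=np.cross(zc,xc);R=np.array([xc,yc,zc])
T=np.eye(4);T[:3,:3]=R;T[:3,3]=-R@ct;f=dict(w);f['camera_from_world']=T
a=np.array([np.sin(pit),np.sin(yw),1.]);a/=np.linalg.norm(a)  # rod axis in tool
g=np.array([-.019,0,0])+off
e1=np.cross(a,[1,0,0]);e1/=np.linalg.norm(e1);e2=np.cross(a,e1)
im=cv2.cvtColor(w['color'],cv2.COLOR_RGB2BGR);k=4
x0,y0,x1,y1=170,0,340,150+60
im=cv2.resize(im[y0:y1,x0:x1],None,fx=k,fy=k,interpolation=cv2.INTER_CUBIC)
def ln(P,c):
    q=(proj(f,P)-[x0,y0]+.5)*k-.5;cv2.polylines(im,[q.round().astype(np.int32)],False,c,1)
th=np.linspace(0,2*np.pi,60)
circ=lambda s,r:g+a*s+r*(np.cos(th)[:,None]*e1+np.sin(th)[:,None]*e2)
ln(circ(-.055,.017),(0,255,0));ln(circ(-.047,.017),(255,255,0))
for sg in(1,-1):
    ln(np.array([g+a*(-.055)+sg*e1*.005,g+a*(-.10)+sg*e1*.005]),(0,0,255))
    ln(np.array([g+a*(-.047)+sg*e1*.009-.009*np.array([1,0,0]),g+a*(-.01)+sg*e1*.009-.009*np.array([1,0,0])]),(255,0,255))
im=cv2.resize(im,None,fx=600/im.shape[0]*1.0,fy=600/im.shape[0]) if im.shape[0]>600 else im
cv2.imwrite(f'pics/{sys.argv[5]}.png',im)
E
python3 rodfit.py w5 0,0,0 0 0 f5
```

```text
(no output)
```

View pics/f5.png

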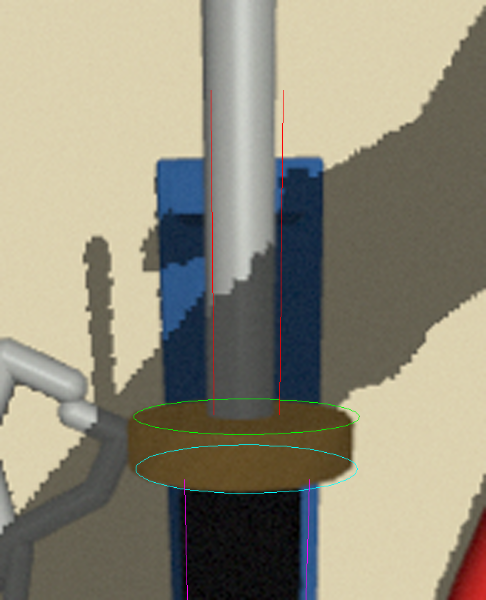

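```bash
python3 -m inch '[[[0,0,-1.28,0.005,0.02,0.002,0.005],[0,0,-1.28,0.0087,0.033,0.002,0.005],[0,0,-1.28,0.0087,0.033,0.002,0.005],[0,0,-1.28,0.0087,0.033,0.002,0.005],[0,0,-1.28,0.0087,0.033,0.002,0.005],[0,0,-1.28,0.0087,0.033,0.002,0.005],[0,0,-1.28,0.0087,0.033,0.002,0.005],[0,0,-1.28,0.0087,0.033,0.002,0.005],[0,0,-1.28,0.0087,0.033,0.002,0.005],[0,0,-1.28,0.0087,0.033,0.002,0.005],[0,0,-1.28,0.0087,0.033,0.002,0.005],[0,0,-1.28,0.0087,0.033,0.002,0.005],[0,0,-1.28,0.0087,0.033,0.002,0.005],[0,0,-1.28,0.0087,0.033,0.002,0.005],[0,0,0,0.004,0.0125,0,0.005],[0,0,0,0,0,0,0.005],[0,0,0,0,0,0,0.005]]]'; python3 st.py
```

```text
clock: 7.42
position: [0.6483, 0.21, 0.2606]
eef_rot: [[-0.004, 0.132, 0.991], [-0.003, 0.991, -0.132], [-1.0, -0.003, -0.004]]
ft_force: [-0.4, -0.8, -1.6]
grip_width: 0.0168
t 7.42 q [-0.73, 0.487, 0.528, 1.42, -0.245, 1.305, 1.251] p [0.6483, 0.21, 0.2606] 
R [[-0.004, 0.132, 0.991], [-0.003, 0.991, -0.132], [-1.0, -0.003, -0.004]] F [-0.38, -0.79, -1.59] M [-0.08, -0.06, -0.0] w 0.0168
```

```bash
python3 -m inch '[[[-0.47,-3.47,0,0,0,-0.003,0.005],[-0.47,-3.47,0,0,0,-0.003,0.005],[-0.47,-3.47,0,0,0,-0.003,0.005],[-0.47,-3.47,0,0,0,-0.003,0.005],[-0.47,-3.47,0,0,0,-0.003,0.005],[-0.47,-3.47,0,0,0,-0.003,0.005],[-0.47,-3.47,0,0,0,-0.003,0.005],[-0.47,-3.47,0,0,0,-0.003,0.005],[-0.47,-3.47,0,0,0,-0.003,0.005],[-0.47,-3.47,0,0,0,-0.003,0.005],[0,0,0,0,0,0,0.005],[0,0,0,0,0,0,0.005],[0,0,0,0,0,0,0.005]]]'; python3 st.py; python3 snap.py scene s6 250,60,410,180;python3 snap.py wrist w6;python3 snap.py top t6 70,120,230,240
cat > dlt.py <<'E'
import sys
from workcell import *
import numpy as np
from scipy.spatial.transform import Rotation as Ro
M=np.array([.4845,.2318,.115]);yaw=np.radians(-7.7);pt=np.radians(35)
a=np.array([np.cos(pt)*np.cos(yaw),np.cos(pt)*np.sin(yaw),np.sin(pt)])
tx=np.array([np.sin(pt)*np.cos(yaw),np.sin(pt)*np.sin(yaw),-np.cos(pt)]);ty=np.cross(a,tx)
R1=np.column_stack([tx,ty,a])
s=state();R=np.array(s['eef_rot']);p=np.array(s['position'])
tip=p+R@[-.019,0,-.15];col=p+R@[-.019,0,-.055]
e=tip-M;print('tip rel mouth in tube frame (x along bore,y lateral,up-ish)',np.round([e@a,e@ty,e@-tx],4),'collar',np.round([(col-M)@a,(col-M)@ty,(col-M)@-tx],4))
print('turn deg to go',np.degrees(Ro.from_matrix(R1@R.T).as_rotvec()).round(2),'a',a.round(4),'ty',ty.round(4),'up',-tx.round(4))
F=np.array(s['ft_force']);print('F tube',np.round([F@a,F@ty,F@-tx],2))
E
python3 dlt.py
```

```text
clock: 8.5
position: [0.6498, 0.2081, 0.2338]
eef_rot: [[0.568, 0.136, 0.812], [-0.078, 0.991, -0.111], [-0.819, -0.0, 0.573]]
ft_force: [0.1, -0.0, -2.1]
grip_width: 0.0163
t 8.5 q [-1.217, 0.284, 0.787, 1.941, 0.307, 0.513, 0.701] p [0.6498, 0.2081, 0.2338] 
R [[0.568, 0.136, 0.812], [-0.078, 0.991, -0.111], [-0.819, -0.0, 0.573]] F [0.13, -0.0, -2.1] M [0.17, 0.77, 0.02] w 0.0163
scale 5.0 (600, 800, 3)
scale 5.0 (600, 800, 3)
tip rel mouth in tube frame (x along bore,y lateral,up-ish) [ 0.0558 -0.0005  0.0204] collar [ 0.1508 -0.0007  0.0206]
turn deg to go [-0.04  0.07  0.12] a [ 0.8118 -0.1098  0.5736] ty [0.134 0.991 0.   ] up [-0.5684  0.0769  0.8192]
F tube [-0.73 -0.01 -1.63]
```

View pics/s6.png

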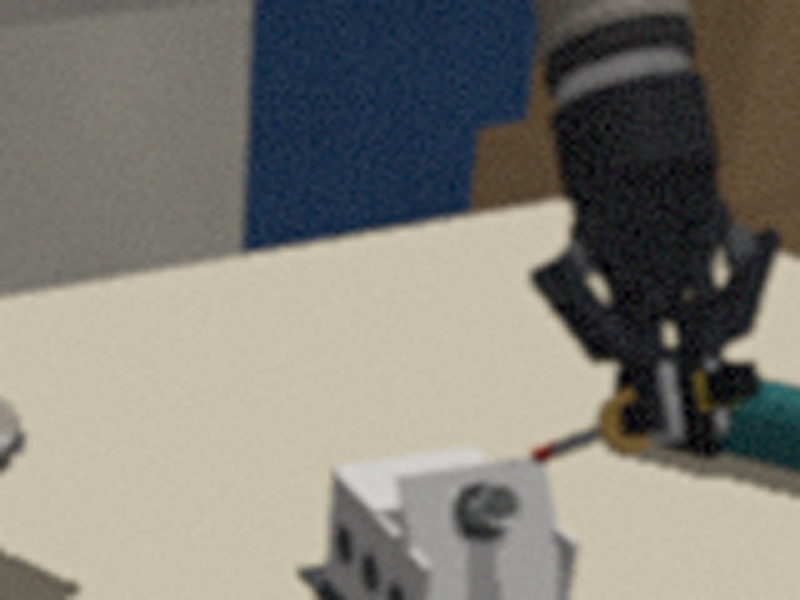

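View pics/w6.png

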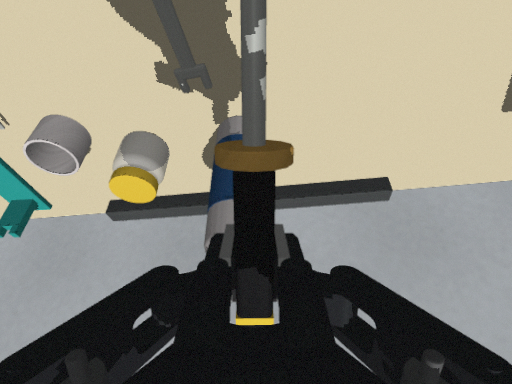

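View pics/t6.png

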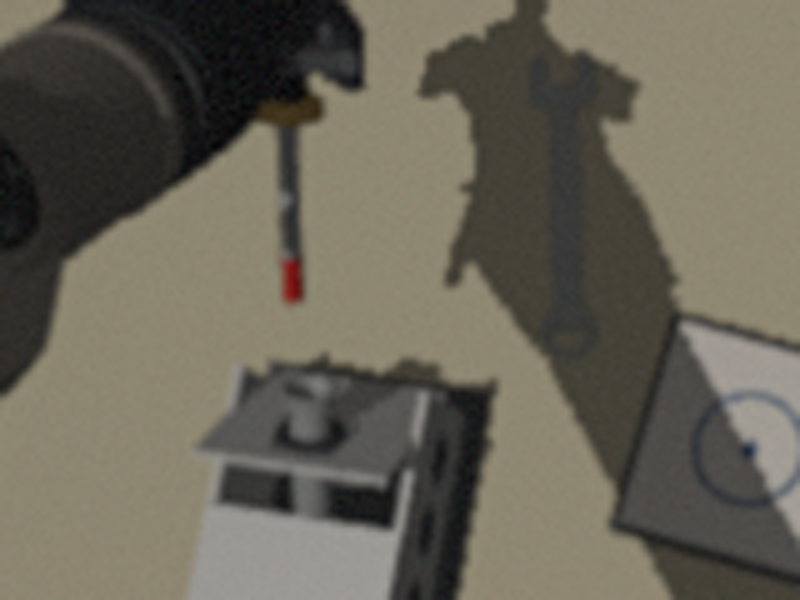

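```bash
python3 - <<'E'
from h import *
t=load('t6');s=load('s6')
R=np.array([[0.568,0.136,0.812],[-0.078,0.991,-0.111],[-0.819,0,0.573]]);p=np.array([.6498,.2081,.2338])
tip=p+R@[-.019,0,-.149];print('FK tip',tip,'proj top',proj(t,tip),'seen 127.9,179.6','proj scene',proj(s,tip),'seen 357.5,150.5')
M=np.array([.4845,.2318,.115]);a=R[:,2]
print('M proj',proj(t,M),proj(s,M))
print('tri tip',tri([t,s],[(127.9,179.6),(357.5,150.5)]),'tri mouth',tri([t,s],[(132.,196.8),(350.3,160.)]))
k=5
for f,n,o in((t,'t6',(70,120)),(s,'s6',(250,60))):
    im=cv2.imread(f'pics/{n}.png')
    e1=R[:,1];e2=R[:,0];th=np.linspace(0,2*np.pi,60)
    for c,r,col in((M,.0145,(0,255,0)),(M,.0115,(0,255,255)),(M-.015*a,.009,(255,0,255))):
        q=(proj(f,c+r*(np.cos(th)[:,None]*e1+np.sin(th)[:,None]*e2))-o+.5)*k-.5;cv2.polylines(im,[q.round().astype(np.int32)],True,col,1)
    q=(proj(f,np.array([tip,tip+.09*a]))-o+.5)*k-.5;cv2.polylines(im,[q.round().astype(np.int32)],True,(255,255,0),1)
    cv2.imwrite(f'pics/{n}o.png',im)
E
```

```text
FK tip [0.51802  0.226121 0.163984] proj top [[128.37943956 180.63492489]] seen 127.9,179.6 proj scene [[357.60983772 150.7203697 ]] seen 357.5,150.5
M proj [[131.7764961  197.50229916]] [[350.27456415 160.68879731]]
tri tip [0.5195551  0.2257047  0.16584894] tri mouth [0.48584518 0.23033606 0.11825064]
```

View pics/s6o.png

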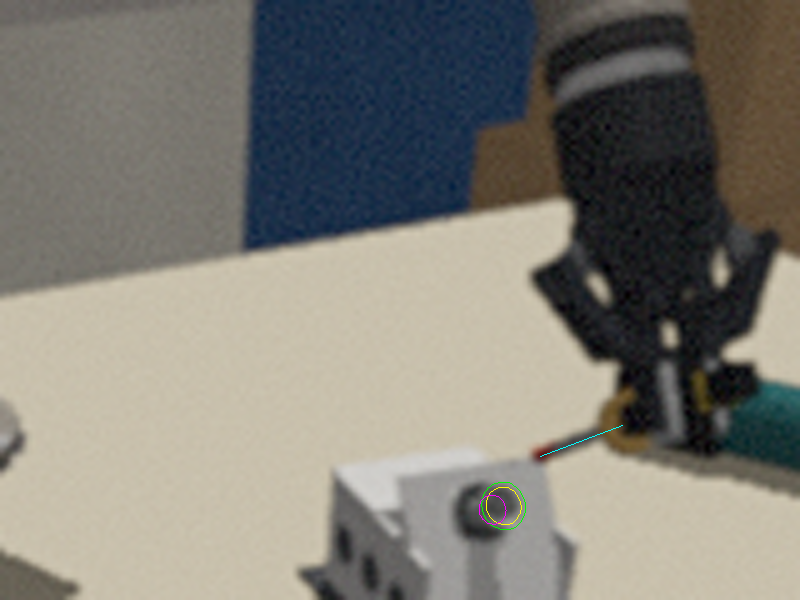

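View pics/t6o.png

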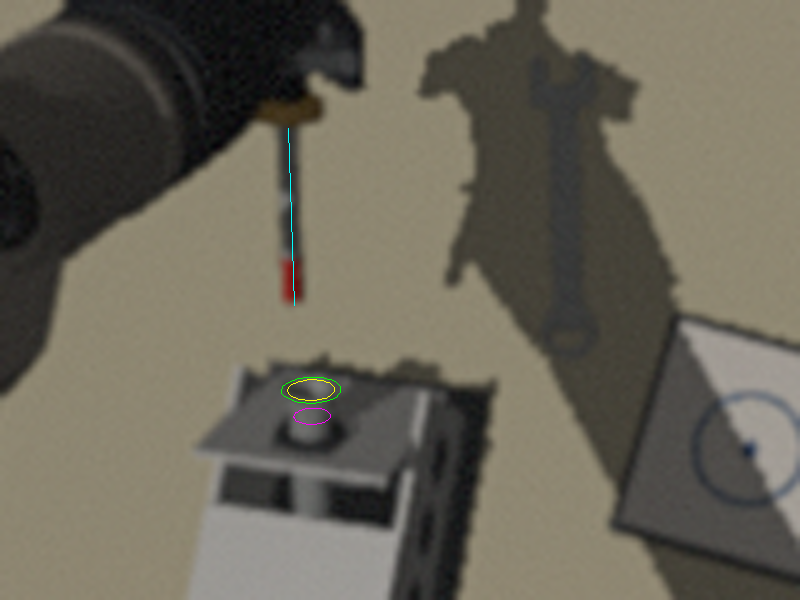

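```bash
python3 -m inch '[[[0,0,0,0.0057,-0.0008,-0.0082,0.005],[0,0,0,0.0057,-0.0008,-0.0082,0.005],[0,0,0,-0.0093,0.0013,-0.0066,0.005],[0,0,0,-0.0093,0.0013,-0.0066,0.005],[0,0,0,-0.0093,0.0013,-0.0066,0.005],[0,0,0,-0.0093,0.0013,-0.0066,0.005],[0,0,0,0,0,0,0.005],[0,0,0,0,0,0,0.005]]]'; python3 dlt.py; python3 snap.py scene s7 310,120,390,180;python3 snap.py top t7 100,160,180,220
```

```text
clock: 9.32
position: [0.6235, 0.213, 0.1897]
eef_rot: [[0.568, 0.134, 0.812], [-0.078, 0.991, -0.109], [-0.819, -0.002, 0.573]]
ft_force: [-0.0, -0.4, -2.2]
grip_width: 0.016
tip rel mouth in tube frame (x along bore,y lateral,up-ish) [ 0.0078 -0.0002 -0.0002] collar [ 1.028e-01 -1.000e-04 -3.000e-04]
turn deg to go [ 0.08 -0.03 -0.02] a [ 0.8118 -0.1098  0.5736] ty [0.134 0.991 0.   ] up [-0.5684  0.0769  0.8192]
F tube [-1.26 -0.44 -1.81]
scale 10.0 (600, 800, 3)
scale 10.0 (600, 800, 3)
```

View pics/s7.png

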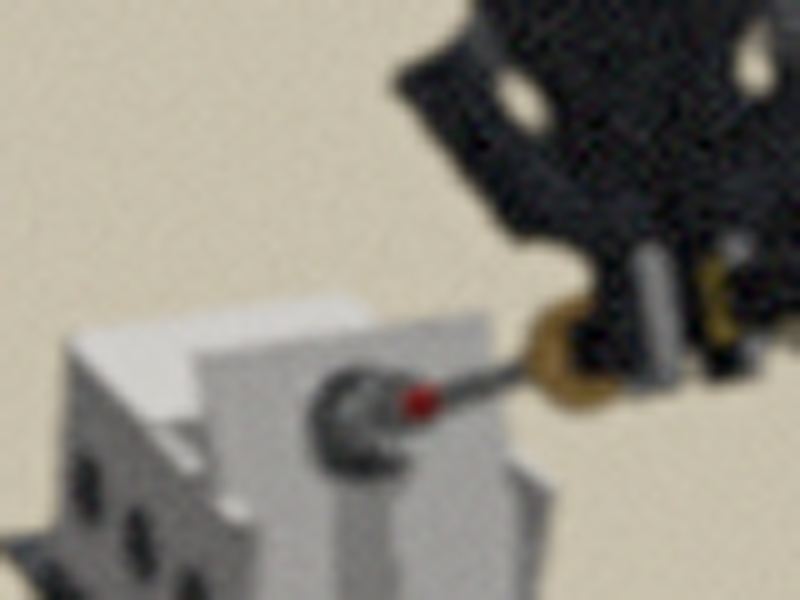

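View pics/t7.png

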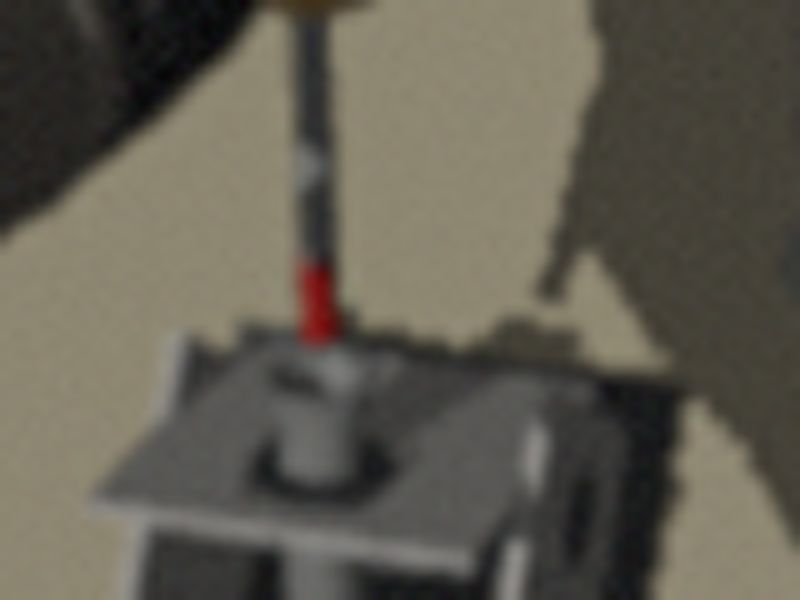

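```bash
python3 -m inch '[[[0,0,0,-0.0041,0.0006,-0.0029,0.005],[0,0,0,-0.0041,0.0006,-0.0029,0.005],[0,0,0,-0.0041,0.0005,-0.0029,0.005],[0,0,0,-0.0041,0.0005,-0.0029,0.005],[0,0,0,-0.0041,0.0006,-0.0029,0.005],[0,0,0,-0.0041,0.0006,-0.0029,0.005],[0,0,0,0,0,0,0.005]]]'; python3 dlt.py; python3 st.py
```

```text
clock: 10.0
position: [0.5974, 0.2168, 0.172]
eef_rot: [[0.567, 0.133, 0.813], [-0.077, 0.991, -0.108], [-0.82, -0.001, 0.572]]
ft_force: [0.1, -0.3, -1.7]
grip_width: 0.0162
tip rel mouth in tube frame (x along bore,y lateral,up-ish) [-0.024   0.      0.0005] collar [0.071  0.0002 0.0004]
turn deg to go [ 0.07 -0.09 -0.06] a [ 0.8118 -0.1098  0.5736] ty [0.134 0.991 0.   ] up [-0.5684  0.0769  0.8192]
F tube [-0.86 -0.33 -1.45]
t 10.0 q [-1.367, 0.325, 0.874, 2.094, 0.377, 0.383, 0.539] p [0.5974, 0.2168, 0.172] 
R [[0.567, 0.133, 0.813], [-0.077, 0.991, -0.108], [-0.82, -0.001, 0.572]] F [0.08, -0.34, -1.68] M [0.11, 0.91, 0.02] w 0.0162
```

```bash
python3 -m inch '[[[0,0,0,-0.0041,0.0006,-0.0029,0.005],[0,0,0,-0.0041,0.0006,-0.0029,0.005],[0,0,0,-0.0041,0.0005,-0.0029,0.005],[0,0,0,-0.0041,0.0005,-0.0029,0.005],[0,0,0,-0.0041,0.0006,-0.0029,0.005],[0,0,0,-0.0041,0.0006,-0.0029,0.005],[0,0,0,-0.0041,0.0005,-0.0029,0.005],[0,0,0,-0.0041,0.0005,-0.0029,0.005],[0,0,0,0,0,0,0.005]]]'; python3 dlt.py; python3 st.py
```

```text
clock: 10.75
position: [0.5648, 0.221, 0.1489]
eef_rot: [[0.567, 0.133, 0.813], [-0.078, 0.991, -0.108], [-0.82, -0.001, 0.573]]
ft_force: [-0.4, 0.5, -2.4]
grip_width: 0.0163
tip rel mouth in tube frame (x along bore,y lateral,up-ish) [-0.0641 -0.0002  0.0004] collar [ 0.0309 -0.      0.0003]
turn deg to go [ 0.08 -0.07 -0.04] a [ 0.8118 -0.1098  0.5736] ty [0.134 0.991 0.   ] up [-0.5684  0.0769  0.8192]
F tube [-1.73  0.48 -1.71]
t 10.75 q [-1.476, 0.344, 0.94, 2.169, 0.417, 0.334, 0.442] p [0.5648, 0.221, 0.1489] 
R [[0.567, 0.133, 0.813], [-0.078, 0.991, -0.108], [-0.82, -0.001, 0.573]] F [-0.37, 0.54, -2.39] M [0.08, 0.87, 0.01] w 0.0163
```

Sliding freely so far. Next 24 mm, then smaller steps to find the stop.

```bash
python3 -m inch '[[[0,0,0,-0.0041,0.0006,-0.0029,0.005],[0,0,0,-0.0041,0.0006,-0.0029,0.005],[0,0,0,-0.0041,0.0005,-0.0029,0.005],[0,0,0,-0.0041,0.0005,-0.0029,0.005],[0,0,0,-0.0025,0.0003,-0.0017,0.005],[0,0,0,0,0,0,0.005],[0,0,0,0,0,0,0.005]]]'; python3 dlt.py; python3 st.py; python3 snap.py wrist w8 170,60,340,187
```

```text
clock: 11.33
position: [0.5471, 0.2236, 0.1366]
eef_rot: [[0.569, 0.134, 0.812], [-0.077, 0.991, -0.109], [-0.819, -0.0, 0.574]]
ft_force: [0.1, 0.1, -2.5]
grip_width: 0.0167
tip rel mouth in tube frame (x along bore,y lateral,up-ish) [-0.0859  0.0002  0.0004] collar [0.0091 0.0002 0.0004]
turn deg to go [ 0.02  0.02 -0.02] a [ 0.8118 -0.1098  0.5736] ty [0.134 0.991 0.   ] up [-0.5684  0.0769  0.8192]
F tube [-1.31  0.13 -2.08]
t 11.33 q [-1.537, 0.36, 0.975, 2.209, 0.434, 0.305, 0.389] p [0.5471, 0.2236, 0.1366] 
R [[0.569, 0.134, 0.812], [-0.077, 0.991, -0.109], [-0.819, -0.0, 0.574]] F [0.14, 0.11, -2.46] M [0.08, 0.79, -0.04] w 0.0167
scale 4.705882352941177 (598, 800, 3)
```

View pics/w8.png

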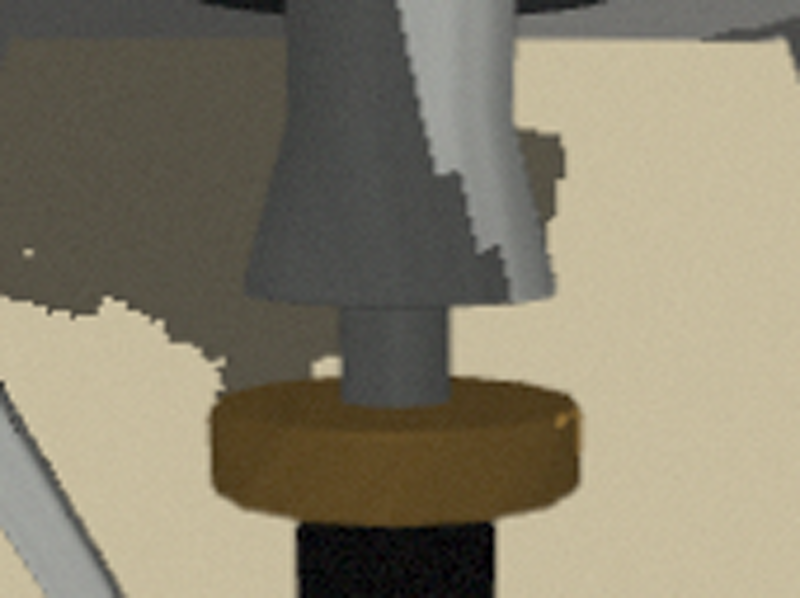

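```bash
python3 -m inch '[[[0,0,0,-0.0016,0.0002,-0.0011,0.005],[0,0,0,-0.0016,0.0002,-0.0011,0.005],[0,0,0,-0.0016,0.0002,-0.0011,0.005],[0,0,0,-0.0008,0.0001,-0.0006,0.005],[0,0,0,0,0,0,0.005],[0,0,0,0,0,0,0.005]]]'; python3 dlt.py
python3 -m inch '[[[0,0,0,-0.0008,0.0001,-0.0006,0.005],[0,0,0,-0.0008,0.0001,-0.0006,0.005],[0,0,0,0,0,0,0.005]]]'; python3 dlt.py
```

```text
clock: 11.88
position: [0.5416, 0.2242, 0.1327]
eef_rot: [[0.569, 0.134, 0.812], [-0.077, 0.991, -0.109], [-0.819, -0.0, 0.574]]
ft_force: [-0.7, -0.8, -2.6]
grip_width: 0.0164
tip rel mouth in tube frame (x along bore,y lateral,up-ish) [-0.0927  0.0001  0.0004] collar [0.0023 0.0001 0.0005]
turn deg to go [ 0.01  0.02 -0.01] a [ 0.8118 -0.1098  0.5736] ty [0.134 0.991 0.   ] up [-0.5684  0.0769  0.8192]
F tube [-1.95 -0.89 -1.78]
clock: 12.13
position: [0.5398, 0.2243, 0.1314]
eef_rot: [[0.568, 0.134, 0.812], [-0.077, 0.991, -0.109], [-0.819, -0.0, 0.574]]
ft_force: [-0.6, 0.8, -2.3]
grip_width: 0.0162
tip rel mouth in tube frame (x along bore,y lateral,up-ish) [-0.0949 -0.      0.0004] collar [ 0.0001 -0.      0.0004]
turn deg to go [ 0.02  0.   -0.  ] a [ 0.8118 -0.1098  0.5736] ty [0.134 0.991 0.   ] up [-0.5684  0.0769  0.8192]
F tube [-1.86  0.72 -1.47]
```

```bash
python3 -m inch '[[[0,0,0,-0.0008,0.0001,-0.0006,0.005],[0,0,0,0,0,0,0.005]]]'; python3 dlt.py | grep -v turn
python3 -m inch '[[[0,0,0,-0.0008,0.0001,-0.0006,0.005],[0,0,0,0,0,0,0.005]]]'; python3 dlt.py| grep -v turn;python3 snap.py wrist w9 170,60,340,187
```

```text
clock: 12.3
position: [0.5396, 0.2245, 0.1312]
eef_rot: [[0.569, 0.134, 0.811], [-0.077, 0.991, -0.11], [-0.819, 0.0, 0.574]]
ft_force: [0.6, -0.3, -1.0]
grip_width: 0.0165
tip rel mouth in tube frame (x along bore,y lateral,up-ish) [-0.0952  0.0002  0.0003] collar [-0.0002  0.0002  0.0004]
F tube [-0.05 -0.25 -1.2 ]
clock: 12.47
position: [0.5395, 0.2244, 0.1312]
eef_rot: [[0.57, 0.134, 0.811], [-0.077, 0.991, -0.11], [-0.818, 0.001, 0.575]]
ft_force: [3.9, -2.1, 0.6]
grip_width: 0.0165
tip rel mouth in tube frame (x along bore,y lateral,up-ish) [-0.0953  0.0002  0.0001] collar [-0.0003  0.0001  0.0003]
F tube [ 3.74 -1.6  -1.94]
scale 4.705882352941177 (598, 800, 3)
```

View pics/w9.png

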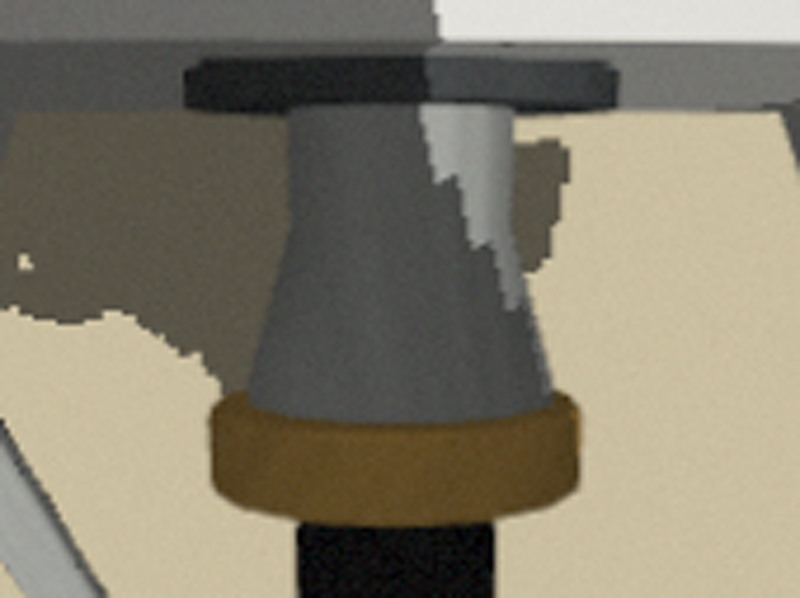

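The collar is seated against the mouth and the force is rising. I'll press a bit more and hold.

```bash
python3 -m inch '[[[0,0,0,-0.0008,0.0001,-0.0006,0.005],[0,0,0,0,0,0,0.005],[0,0,0,0,0,0,0.005]]]'; python3 dlt.py | grep -v turn
python3 -m inch '[[[0,0,0,-0.0008,0.0001,-0.0006,0.005],[0,0,0,0,0,0,0.005],[0,0,0,0,0,0,0.005]]]'; python3 dlt.py| grep -v turn
```

```text
clock: 12.77
position: [0.5395, 0.2245, 0.1312]
eef_rot: [[0.571, 0.135, 0.81], [-0.077, 0.991, -0.111], [-0.817, 0.001, 0.576]]
ft_force: [5.3, -2.2, 1.6]
grip_width: 0.0162
tip rel mouth in tube frame (x along bore,y lateral,up-ish) [-0.0953  0.0003  0.    ] collar [-0.0003  0.0002  0.0003]
F tube [ 5.5  -1.5  -1.91]
clock: 13.02
position: [0.5394, 0.2245, 0.1312]
eef_rot: [[0.572, 0.135, 0.809], [-0.077, 0.991, -0.111], [-0.817, 0.002, 0.577]]
ft_force: [6.0, -3.6, 3.8]
grip_width: 0.0167
tip rel mouth in tube frame (x along bore,y lateral,up-ish) [-0.0954  0.0004 -0.0001] collar [-0.0004  0.0002  0.0003]
F tube [ 7.48 -2.77 -0.56]
```

```bash
python3 -m inch '[[[0,0,0,-0.0008,0.0001,-0.0006,0.005],[0,0,0,-0.0008,0.0001,-0.0006,0.005],[0,0,0,-0.0008,0.0001,-0.0006,0.005],[0,0,0,0,0,0,0.005],[0,0,0,0,0,0,0.005],[0,0,0,0,0,0,0.005],[0,0,0,0,0,0,0.005]]]'; python3 dlt.py | grep -v turn
```

```text
clock: 13.6
position: [0.5394, 0.2245, 0.1313]
eef_rot: [[0.575, 0.136, 0.807], [-0.076, 0.991, -0.113], [-0.815, 0.003, 0.58]]
ft_force: [11.6, -5.5, 7.1]
grip_width: 0.0165
tip rel mouth in tube frame (x along bore,y lateral,up-ish) [-0.0954  0.0007 -0.0006] collar [-0.0004  0.0003  0.0002]
F tube [14.1  -3.9  -1.16]
```

Net about 16 N along the bore with no further travel, so this is a firm stop. Holding about 1 s.

```bash
python3 -m inch '[[[0,0,0,0,0,0,0.005],[0,0,0,0,0,0,0.005],[0,0,0,0,0,0,0.005],[0,0,0,0,0,0,0.005],[0,0,0,0,0,0,0.005],[0,0,0,0,0,0,0.005],[0,0,0,0,0,0,0.005],[0,0,0,0,0,0,0.005],[0,0,0,0,0,0,0.005],[0,0,0,0,0,0,0.005],[0,0,0,0,0,0,0.005],[0,0,0,0,0,0,0.005],[0,0,0,0,0,0,0.005],[0,0,0,0,0,0,0.005]]]'; python3 dlt.py; python3 snap.py wrist w10 170,60,340,187
```

```text
clock: 14.77
position: [0.5394, 0.2245, 0.1313]
eef_rot: [[0.575, 0.136, 0.807], [-0.076, 0.991, -0.113], [-0.815, 0.003, 0.58]]
ft_force: [11.4, -5.6, 7.6]
grip_width: 0.0164
tip rel mouth in tube frame (x along bore,y lateral,up-ish) [-0.0954  0.0006 -0.0006] collar [-0.0004  0.0003  0.0002]
turn deg to go [-0.13  0.46  0.12] a [ 0.8118 -0.1098  0.5736] ty [0.134 0.991 0.   ] up [-0.5684  0.0769  0.8192]
F tube [14.22 -3.98 -0.7 ]
scale 4.705882352941177 (598, 800, 3)
```

View pics/w10.png

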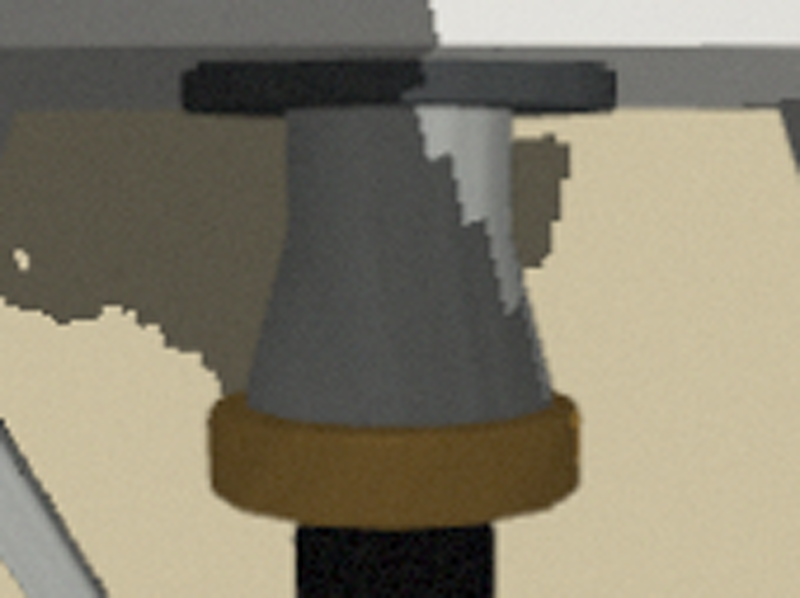

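```bash
python3 -m inch '[[[0,0,0,0.0016,-0.0002,0.0012,0.005],[0,0,0,0.0016,-0.0002,0.0012,0.005],[0,0,0,0.0016,-0.0002,0.0012,0.005],[0,0,0,0.0032,-0.0004,0.0023,0.005],[0,0,0,0.0049,-0.0007,0.0034,0.005],[0,0,0,0.0049,-0.0007,0.0035,0.005],[0,0,0,0.0049,-0.0007,0.0034,0.005],[0,0,0,0.0049,-0.0006,0.0035,0.005],[0,0,0,0.0049,-0.0006,0.0035,0.005],[0,0,0,0.0049,-0.0007,0.0034,0.005],[0,0,0,0,0,0,0.005]]]'; python3 dlt.py
```

```text
clock: 15.73
position: [0.5734, 0.22, 0.1552]
eef_rot: [[0.57, 0.135, 0.81], [-0.076, 0.991, -0.111], [-0.818, 0.002, 0.575]]
ft_force: [0.3, 0.4, -1.8]
grip_width: 0.0164
tip rel mouth in tube frame (x along bore,y lateral,up-ish) [-0.0535  0.0005  0.0002] collar [0.0415 0.0003 0.0004]
turn deg to go [-0.08  0.12  0.05] a [ 0.8118 -0.1098  0.5736] ty [0.134 0.991 0.   ] up [-0.5684  0.0769  0.8192]
F tube [-0.85  0.41 -1.56]
```

Free withdrawal. Another ~95 mm along the bore.

```bash
python3 -m inch '[[[0,0,0,0.0057,-0.0008,0.004,0.005],[0,0,0,0.0057,-0.0007,0.004,0.005],[0,0,0,0.0057,-0.0008,0.004,0.005],[0,0,0,0.0057,-0.0008,0.004,0.005],[0,0,0,0.0057,-0.0008,0.004,0.005],[0,0,0,0.0057,-0.0007,0.004,0.005],[0,0,0,0.0057,-0.0008,0.004,0.005],[0,0,0,0.0057,-0.0008,0.004,0.005],[0,0,0,0.0057,-0.0008,0.004,0.005],[0,0,0,0.0057,-0.0007,0.004,0.005],[0,0,0,0.0057,-0.0008,0.004,0.005],[0,0,0,0.0057,-0.0008,0.004,0.005],[0,0,0,0.0057,-0.0008,0.004,0.005],[0,0,0,0,0,0.01,0.005],[0,0,0,0,0,0.015,0.005],[0,0,0,0,0,0.015,0.005],[0,0,0,0,0,0.01,0.005],[0,0,0,0,0,0,0.005]]]'; python3 dlt.py; python3 st.py;  python3 snap.py scene s11 250,60,410,180
```

```text
clock: 17.23
position: [0.6474, 0.2106, 0.2592]
eef_rot: [[0.572, 0.134, 0.809], [-0.074, 0.991, -0.111], [-0.817, 0.004, 0.577]]
ft_force: [1.1, 0.3, -1.7]
grip_width: 0.0164
tip rel mouth in tube frame (x along bore,y lateral,up-ish) [0.0673 0.0011 0.0423] collar [0.1623 0.0009 0.0427]
turn deg to go [-0.19  0.25 -0.01] a [ 0.8118 -0.1098  0.5736] ty [0.134 0.991 0.   ] up [-0.5684  0.0769  0.8192]
F tube [-0.14  0.47 -1.99]
t 17.23 q [-1.24, 0.243, 0.794, 1.92, 0.333, 0.566, 0.692] p [0.6474, 0.2106, 0.2592] 
R [[0.572, 0.134, 0.809], [-0.074, 0.991, -0.111], [-0.817, 0.004, 0.577]] F [1.08, 0.33, -1.72] M [0.1, 0.75, 0.03] w 0.0164
scale 5.0 (600, 800, 3)
```

View pics/s11.png

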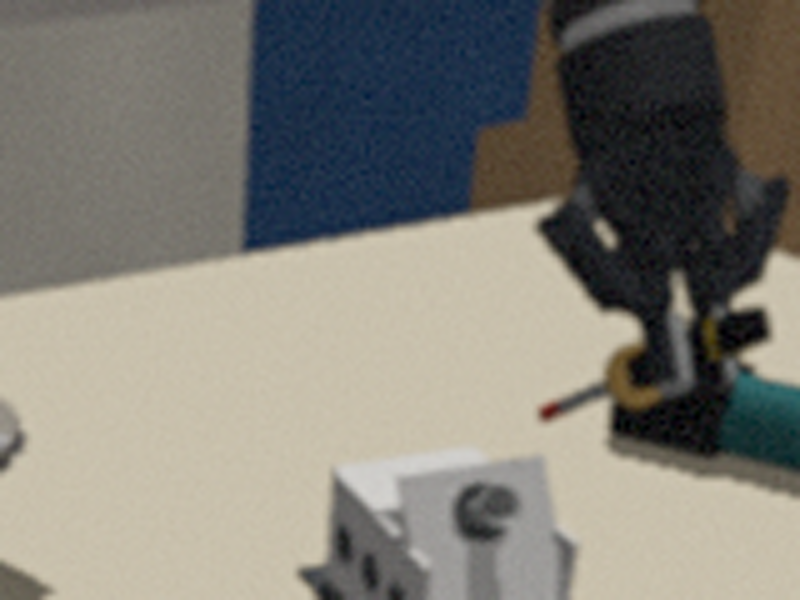

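```bash
python3 -m inch '[[[0.47,3.5,0,0,0,0,0.005],[0.47,3.5,0,0,0,0,0.005],[0.47,3.5,0,0,0,0,0.005],[0.47,3.5,0,0,0,0,0.005],[0.47,3.5,0,0,0,0,0.005],[0.47,3.5,0,0,0,0,0.005],[0.47,3.5,0,0,0,0,0.005],[0.47,3.5,0,0,0,0,0.005],[0.47,3.5,0,0,0,0,0.005],[0.47,3.5,0,0,0,0,0.005],[0,0,0,-0.003,-0.02,0,0.005],[0,0,0,-0.003,-0.025,0,0.005],[0,0,0,-0.003,-0.025,0,0.005],[0,0,0,-0.003,-0.025,0,0.005],[0,0,0,-0.003,-0.025,0,0.005],[0,0,0,-0.003,-0.025,0,0.005],[0,0,0,-0.003,-0.025,0,0.005],[0,0,0,-0.003,-0.025,0,0.005],[0,0,0,-0.003,-0.02,0,0.005],[0,0,0,0,0,0,0.005]]]'; python3 -m inch '[[[0,0,0,0,0,0,0.005],[0,0,0,0,0,0,0.005]]]'; python3 st.py; python3 snap.py wrist w12; python3 rodfit.py w12 0,0,0 0 0 f12; python3 snap.py top t12; python3 - <<'E'
from h import *
t=load('top0')
print('offcut',onz(t,(254,112),.05),'jar',onz(t,(217,93),.08))
E
```

```text
clock: 18.95
position: [0.6175, -0.0123, 0.2553]
eef_rot: [[-0.007, 0.142, 0.99], [-0.005, 0.99, -0.142], [-1.0, -0.005, -0.006]]
ft_force: [0.4, -1.8, -1.6]
grip_width: 0.0161
clock: 19.12
position: [0.6188, -0.0038, 0.2551]
eef_rot: [[-0.006, 0.133, 0.991], [0.001, 0.991, -0.133], [-1.0, 0.0, -0.006]]
ft_force: [-0.7, 1.1, -1.6]
grip_width: 0.0164
t 19.12 q [-0.515, 0.382, 0.607, 1.591, -0.227, 1.246, 1.57] p [0.6188, -0.0038, 0.2551] 
R [[-0.006, 0.133, 0.991], [0.001, 0.991, -0.133], [-1.0, 0.0, -0.006]] F [-0.75, 1.14, -1.64] M [0.02, -0.05, 0.0] w 0.0164
offcut [ 0.7406959  -0.07680869  0.05      ] jar [0.78311065 0.02553438 0.08      ]
```

View pics/w12.png

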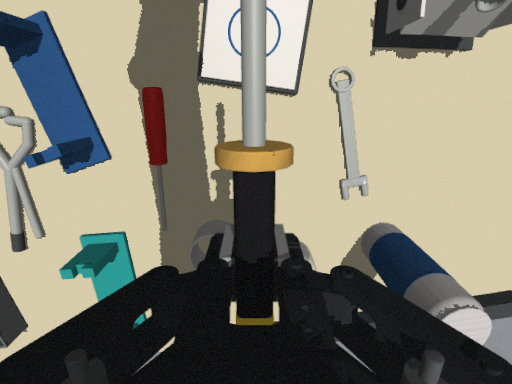

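View pics/f12.png

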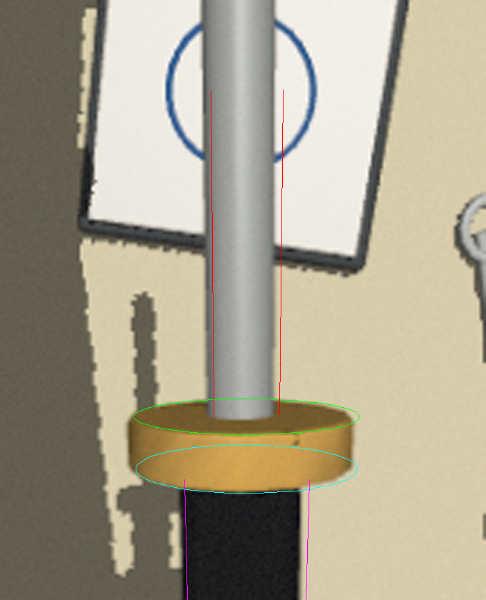

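View pics/t12.png

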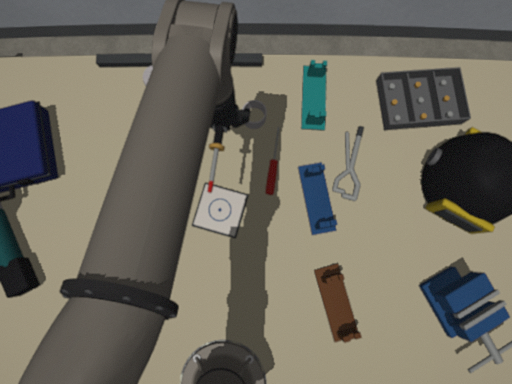

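```bash
python3 -m inch '[[[0,-0.35,0,-0.0015,0,-0.01,0.005],[0,0,0,0,0,-0.017,0.005],[0,0,0,0,0,-0.02,0.005],[0,0,0,0,0,-0.02,0.005],[0,0,0,0,0,-0.02,0.005],[0,0,0,0,0,-0.02,0.005],[0,0,0,0,0,-0.02,0.005],[0,0,0,0,0,-0.015,0.005],[0,0,0,0,0,-0.01,0.005],[0,0,0,0,0,-0.006,0.005],[0,0,0,0,0,0,0.005],[0,0,0,0,0,0,0.005],[0,0,0,0,0,0,0.005],[0,0,0,0,0,0,0.005]]]'; python3 st.py; python3 - <<'E'
from workcell import *
import numpy as np
s=state();R=np.array(s['eef_rot']);print('tip',np.array(s['position'])+R@[-.019,0,-.15],'pitch deg',np.degrees(R[2,2]))
E
python3 snap.py top t13 160,70,320,190; python3 snap.py scene s13 200,90,400,240; python3 snap.py wrist w13
```

```text
clock: 20.38
position: [0.6183, -0.005, 0.0991]
eef_rot: [[0.003, 0.134, 0.991], [0.0, 0.991, -0.134], [-1.0, 0.001, 0.003]]
ft_force: [-0.5, -0.1, -1.6]
grip_width: 0.0165
t 20.38 q [-0.463, 0.526, 0.543, 1.762, -0.327, 0.942, 1.651] p [0.6183, -0.005, 0.0991] 
R [[0.003, 0.134, 0.991], [0.0, 0.991, -0.134], [-1.0, 0.001, 0.003]] F [-0.48, -0.09, -1.61] M [0.02, -0.03, -0.01] w 0.0165
tip [0.46963143 0.01502806 0.11766213] pitch deg 0.17306875927995488
scale 5.0 (600, 800, 3)
scale 4.0 (600, 800, 3)
```

View pics/t13.png

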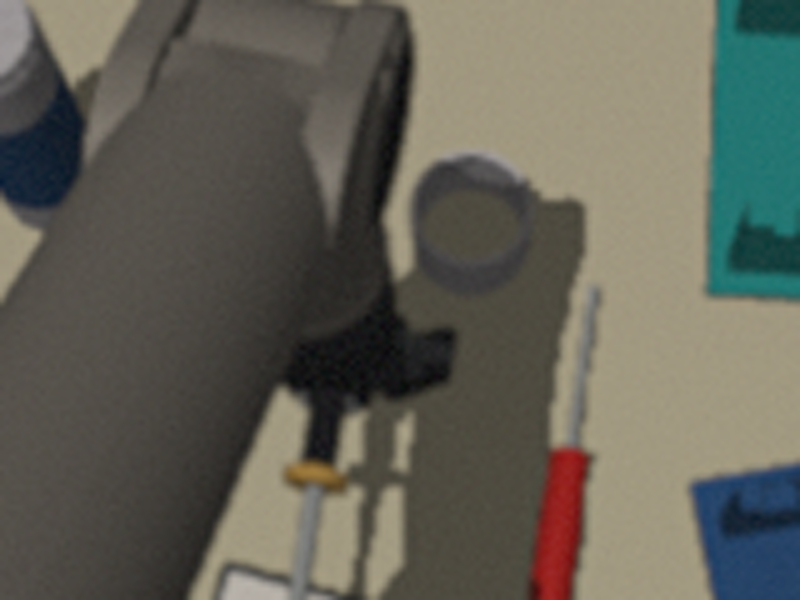

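View pics/s13.png

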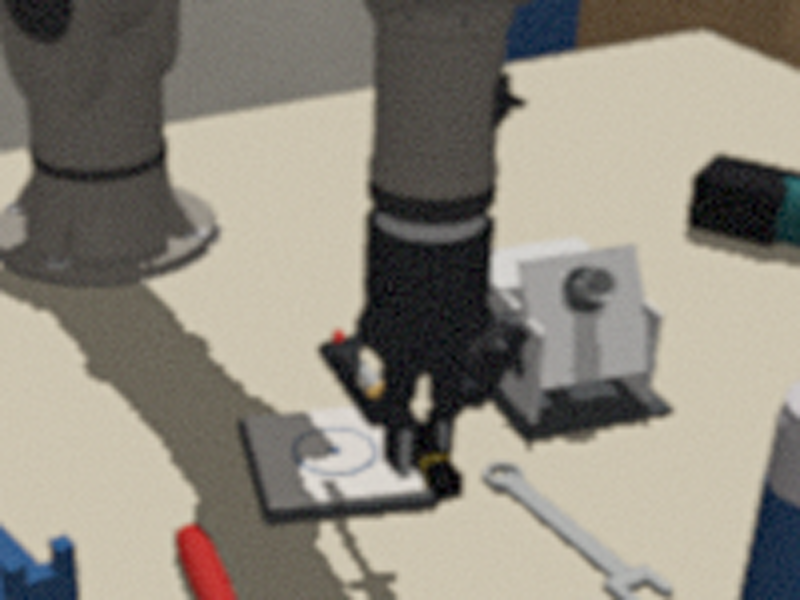

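View pics/w13.png

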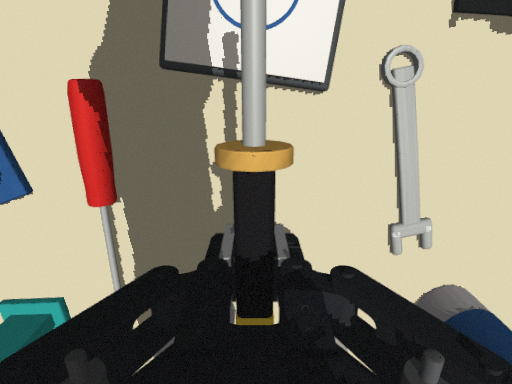

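```bash
python3 snap.py top t14 180,160,260,220; python3 - <<'E'
from h import *
t=load('t14');print((proj(t,[.4696,.015,.1177])-[180,160]+.5)*10,(proj(t,[.4685,.016,.016])-[180,160]+.5)*10)
E
python3 st.py
```

```text
scale 10.0 (600, 800, 3)
[[372.45431692 444.59144304]] [[402.76105715 499.77207353]]
t 20.58 q [-0.463, 0.526, 0.543, 1.763, -0.327, 0.941, 1.651] p [0.6177, -0.005, 0.0985] 
R [[0.002, 0.134, 0.991], [0.0, 0.991, -0.134], [-1.0, 0.001, 0.002]] F [0.59, 0.24, -2.16] M [-0.02, -0.06, -0.04] w 0.0161
```

View pics/t14.png

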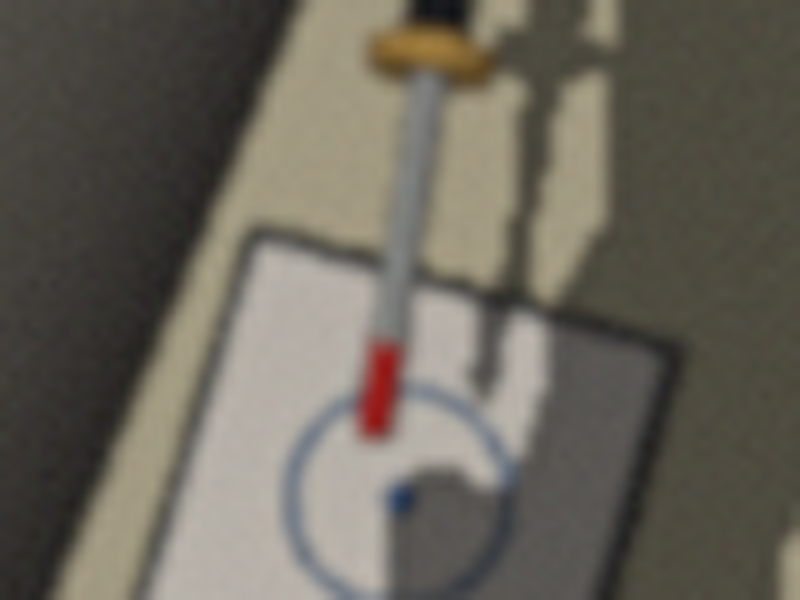

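The tip is seen at (375,440) in the crop and predicted at (372,445), so they agree. The arm is still, so I'm handing in.

```bash
python3 -c "
from workcell import *
s=state();print(max(abs(v) for v in s['joint_vel']));print(close_job())"
```

```text
0.0033610162673251933
the job is handed in; nothing more can be done
None
```

The job is done and handed in at about 20.6 s. I took the rod from the blue rest and slid it down the tube with almost no side force. The collar met the mouth and I pressed it to about 14–16 N for just over a second with no further travel. I then drew the rod fully out and returned it to level.

- **Final pose:** the red tip is at about (0.469, 0.015, 0.117), roughly 10 cm above the plate centre and about 1 mm off it sideways. The rod is within 0.2° of level, still firmly gripped (16 mm opening), and the arm is still.
- **Picture checks:** the rod had not shifted in the grip after the press. The tip's position in the overhead picture matched the computed one to about half a pixel.
- **Disagreements:** the cameras disagreed with each other by about 1–3 mm on the mouth's position, which the flare covered. I saw nothing else moved in the last pictures, though the arm hid part of the table in the overhead one.

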